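# Hang the returned padlock on the key-desk carousel

## Robot

A 6-joint arm with a two-finger parallel gripper is mounted at the origin on the work surface. World frame = base frame: x ahead of the robot, y to its left, z up, the work surface at z = 0. Lengths are in mm, angles in rad, forces in N, time in s.
With the tool pointing down it reaches from about 275 to 1000 mm from the base axis. Payload 8.4 kg.
Tool frame: the origin (TCP) lies at the very end of the fingers, on their centre line; the grasp point (between the pads) lies 19 mm behind it; z points along the fingers, y is the direction in which the jaws open and shut (so a half turn about z gives the same grasp; the last joint's range is limited). The gripper opens to 85 mm and grips with 20 to 120 N. Pads are 22 mm wide; open, the fingers measure 114 mm over their backs; the gripper's body (76 mm by 85 mm) begins 54 mm behind the grasp point. The pads swing forward as they close: fully open they stand 13 mm farther back than shut.
Start: joints at [1.284, 0.353, 1.633, -0, 1.155, -0.002], TCP at [175.602, 599.827, 231.281] pointing down, gripper open.
Joint ranges: [-2.63, 2.63], [-0.92, 2.1], [0.06, 2.66], [-1.3, 4.44], [0, 2.69], [-3.02, 3.02]. Speed limits (rad/s): [2.22, 2.22, 2.79, 3.14, 3.14, 3.14].

## Interface

Orientations are given as [roll, pitch, yaw] about the fixed x, y, z axes, in that order (R = Rz(yaw) Ry(pitch) Rx(roll)).
In Python, from rig import readout, grab_frame, calibration, r gives the robot as it stands. The module is installed in compiled form; this text tells all that it offers.
- The arm moves only by the tool play_rows, never from a script. Its argument "rows" is a list of rows, each a list of 3 entries, a list of its own where there are three numbers: the closure in counts, from 0 (fully open) to 255 (shut), then the shift along the tool's x, y, z in cm, then the turn, a rotation vector about the tool's x, y, z in rad. In form: [[gripper, [dx, dy, dz], [rx, ry, rz]], ...]. A call has 1 to 12 rows; each row is the pose to reach, as a shift and turn from the pose commanded when the call began, along the tool's axes at that moment; what a row does not reach only later rows make up. A row lasts 1/12 s, in which the tool goes at most 41.7 mm and 7.16 degrees, less where a joint would pass 70% of its speed; a pose out of reach is approached as far as the arm can. A call with a gripper value outside its range is refused whole. The fingers move at their own pace and stop on an object; "squeeze" is the grip in N (left out, the last holds). Time passes only in rows, so rows that repeat a pose let the fingers close. It gives the time, the measured TCP pose, the force and the opening at its end, in the units of the state.
- readout.sense(): the state, without advancing time (a new reading comes with each control period).
- grab_frame(name): name is "scene" or "top" or "wrist"; returns (picture, depth): 480x640x3 uint8, red, green, blue; 480x640 float32, mm along the optical axis (not along the pixel's ray), 0 where there is no reading.
- calibration(name): a dict with "vfov" (degrees; the focal length in pixels is half the picture's height over the tangent of half this angle, whatever the lens; pixels are square), "cx", "cy" (the principal point, pixels), "cam_to_world" (4x4, takes a point from camera to world coordinates). Camera axes: x right, y down, z forward; pixel columns grow to the right and rows downward; lengths in mm; the calibration is good to about 2 mm. A picture is of the moment at which its call begins: read the wrist's pose just before it. calibration takes no time and is no camera call; for the wrist camera it gives the pose at the moment of the call.
- r.sign_off(): hands the job in, once; it reports no verdict.
The state is a dict: "clock": time; "qpos": joint angles; "qvel": joint speeds; "joint_efforts": joint torques, N m; "eef_pos": TCP position; "tcp_rot": TCP orientation; "contact_force": force on the tool from outside, world axes, zero at the start; "wrist_torque": the same for the moment, N m; "opening": opening from 0.0 (shut) to 1.0 (fully open).
Only numpy, scipy, OpenCV 4.12 (cv2) and the standard library are available. Lean on these libraries where they do the work, as an engineer would, in place of code of your own. Each camera call takes 0.05 s, during which the arm holds its last target.

## Task

Turn the padlock carousel until its one empty hook stands over the tongue of its foot; then take the loose padlock from the plywood block and hang it by its shackle on that hook, pressing it gently past the sprung keeper (never with more than about 40 N) until it hangs on the arm and the keeper has snapped shut behind it. Leave the hook over the tongue, let go of the padlock and do not disturb the tape ring, the remote control or the stack of steel bowls.

Things in the scene. Friction and masses are not known exactly. Their poses are not given: they have to be found in the camera images.
- carousel (a joint): Turning head of the padlock carousel: five hooks 72 degrees apart; four carry a padlock fixed to the head, one is empty. 0 (or any whole number of turns, 6.283 rad): the empty hook stands exactly over the foot's tongue; grows anticlockwise seen from above. No stops; stays where it is left; friction about 0.15 N m, so about 1.5 N at a hook tip turns it.
- axis (a point): On the carousel's vertical axis, level with the centre line of the hook arms (150 mm over the table). The hub is 34 mm across and ends 20 mm above this; the highest things, the hook tips, end 40 mm above it. Frame of the fixed foot (grey disc 160 mm across, 12 mm thick): -x points along the tongue, roughly towards the robot.
- tongue (a point): Centre line of the foot's tongue, 91 mm from the carousel's axis, on the tongue's top face 12 mm over the table. The tongue is 30 mm wide and ends 125 mm from the axis; it marks the front.
- hook_seat (a point): Top of the empty hook's arm, where the shackle is to rest: 91 mm from the axis, 154 mm over the table. The arm is a level 8 mm steel rod running straight out from the hub; 8 mm uprights stand on it at 77 and 105 mm from the axis, 20 mm free between them: the mouth, entered from above. Frame: -x points outwards along the hook, z up.
- hook_tip (a point): Top of the empty hook's outer upright, 105 mm from the carousel's axis, 190 mm over the table; the upright is an 8 mm rod that starts at the arm 40 mm lower. The shackle goes over it: crown above the tip, body below the arm. It can be pushed sideways to turn the head.
- keeper (a joint): Sprung keeper of the empty hook: 6 mm rod 20 mm long, hinged on the inner upright 34 mm above the arm's centre line, level across the mouth. 0 = shut; grows to 1.5 rad pressed down. A rod pressed down mid-mouth meets about 5 to 7 N, slips past its end some 20 mm lower and rests on the arm 33 mm below first touch; the keeper then springs shut above it.
- lock_center (a point): Centre of the body of the loose long-shackle padlock, upright on the block. Brass, 20 (x) by 44 (y) by 42 mm (z), alike front and back, 0.25 kg; z points to the shackle. Grip its side faces, 44 mm apart along y. Hung, the hook passes through the shackle along x and rises 112 mm above this point: a gripper leaned 35 to 45 degrees about the padlock's y axis, away from the hook, keeps clear.
- lock_crown (a point): Centre of the rod at the top of the padlock's closed steel shackle, 79 mm above lock_center along z. The shackle rod is 7 mm thick; its loop, in the padlock's yz plane, is 21 mm wide inside and 54 mm high inside, from the body's top to the crown. Hung, this point lies 3.5 mm above hook_seat.
- block: Plywood block, 100 x 100 x 30 mm high, fixed; the padlock stands upon it. Origin under its centre.
- tape: Bystander: empty cardboard tape ring, 90 mm across, 48 mm high. Origin under its centre.
- remote: Bystander: black remote control, 170 x 46 x 20 mm, lying flat. Origin under its centre.
- bowls: Bystander: stack of five steel bowls, 116 mm across, 65 mm high. Origin under its centre.
Not all that is in view belongs to the job. What is shaped like the part that bears lock_center but blue or green is not meant.

How it is judged:
By the outcome, as a careful person would: the job done as asked, in the order asked, and still so for the second after the job is handed in, with the robot touching nothing.
It also fails if it takes over 69 s, if anything falls off the work surface, if the arm or the gripper's body presses on something with over 40 N, if the wrist force passes 120 N, or if a joint passes its speed limit or range.

## Working session

There is one attempt and no reset: what is moved stays moved. The work goes in short steps, Python scripts to look and compute and a tool call to move; the robot and the scene stay as the last step left them, time stands still between calls to the robot, and variables do not carry over. Pictures are saved under pics/ and viewed, and the job is handed in when it is done.

Besides the shell and the picture viewer there is one more tool, called after "Emit:" by a JSON object that holds its "api" and its "payload". play_rows: Moves the arm, as the interface text tells. Its arguments: {"type":"object","properties":{"rows":{"type":"array"},"squeeze":{"type":"number"}},"required":["rows"]}

```bash
mkdir -p pics; cat > h.py <<'E'
import numpy as np,cv2
from rig import readout, grab_frame, calibration, r
from scipy.spatial.transform import Rotation as R
def snap(name,fn):
    p,d=grab_frame(name); c=calibration(name)
    cv2.imwrite(f'pics/{fn}.png',p[:,:,::-1]); np.savez(f'{fn}.npz',p=p,d=d,T=np.array(c['cam_to_world']),v=c['vfov'],cx=c['cx'],cy=c['cy'])
    return p,d
class V:
    def __init__(s,fn):
        z=np.load(fn+'.npz'); s.p=z['p'];s.d=z['d'];s.T=z['T'];s.f=240/np.tan(np.radians(float(z['v']))/2);s.cx=float(z['cx']);s.cy=float(z['cy'])
    def ray(s,u,v): return s.T[:3,:3]@np.array([(u-s.cx)/s.f,(v-s.cy)/s.f,1])
    def dep(s,u,v): return s.T[:3,3]+s.ray(u,v)*s.d[int(round(v)),int(round(u))]
    def atz(s,u,v,z):
        q=s.ray(u,v);o=s.T[:3,3];return o+q*(z-o[2])/q[2]
    def cloud(s):
        vv,uu=np.mgrid[:480,:640]; P=np.stack([(uu-s.cx)/s.f,(vv-s.cy)/s.f,np.ones_like(uu)],-1)*s.d[...,None]
        return P@s.T[:3,:3].T+s.T[:3,3]
    def proj(s,P):
        q=s.T[:3,:3].T@(np.array(P)-s.T[:3,3]); return q[0]/q[2]*s.f+s.cx,q[1]/q[2]*s.f+s.cy
    def crop(s,x0,y0,w,h,k,fn):
        cv2.imwrite(f'pics/{fn}.png',cv2.resize(s.p[y0:y0+h,x0:x0+w,::-1],None,fx=k,fy=k,interpolation=cv2.INTER_CUBIC))
E
python3 - <<'E'
from h import *
for n in('scene','top','wrist'): snap(n,n+'0')
print(readout.sense())
for n in('scene','top','wrist'): print(n,V(n+'0').f,V(n+'0').T.round(2))
E
```

```text
{'clock': 0.15, 'qpos': array([ 1.28358337e+00,  3.53515482e-01,  1.63396963e+00,  1.23675955e-05,
        1.15520747e+00, -2.39185466e-03]), 'qvel': array([ 0.00061549, -0.00375015, -0.00371996,  0.00110848,  0.00096483,
        0.0006154 ]), 'joint_efforts': array([-5.90088712e-04, -6.05635142e+01, -3.42339814e+01, -4.23694428e-05,
        6.04414672e-03,  3.58412547e-05]), 'eef_pos': array([175.5020461 , 599.46548866, 230.71492979]), 'tcp_rot': array([-3.14049275e+00, -1.39401945e-05,  2.85676655e+00]), 'contact_force': array([-0.33210073,  0.15542018, -0.62794954]), 'wrist_torque': array([-0.04086773,  0.03088318,  0.0228914 ]), 'opening': 0.9991921366170482}
scene 502.7950952758197 [[ 8.2000e-01  4.9000e-01 -2.8000e-01  8.4386e+02]
 [ 5.7000e-01 -7.1000e-01  4.2000e-01 -3.0288e+02]
 [ 1.0000e-02 -5.0000e-01 -8.6000e-01  9.4340e+02]
 [ 0.0000e+00  0.0000e+00  0.0000e+00  1.0000e+00]]
top 552.3588832663124 [[ 3.00000e-02 -9.90000e-01  1.60000e-01  4.17950e+02]
 [-1.00000e+00 -3.00000e-02 -2.00000e-02  1.14170e+02]
 [ 2.00000e-02 -1.60000e-01 -9.90000e-01  1.26512e+03]
 [ 0.00000e+00  0.00000e+00  0.00000e+00  1.00000e+00]]
wrist 347.1047473624934 [[ 2.8000e-01  9.1000e-01  3.1000e-01  9.6190e+01]
 [ 9.6000e-01 -2.7000e-01 -9.0000e-02  6.2224e+02]
 [-0.0000e+00  3.2000e-01 -9.5000e-01  3.7442e+02]
 [ 0.0000e+00  0.0000e+00  0.0000e+00  1.0000e+00]]
```

View pics/scene0.png

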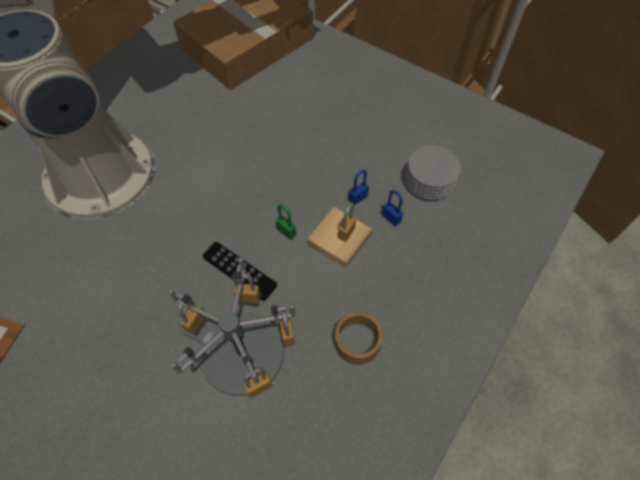

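View pics/top0.png

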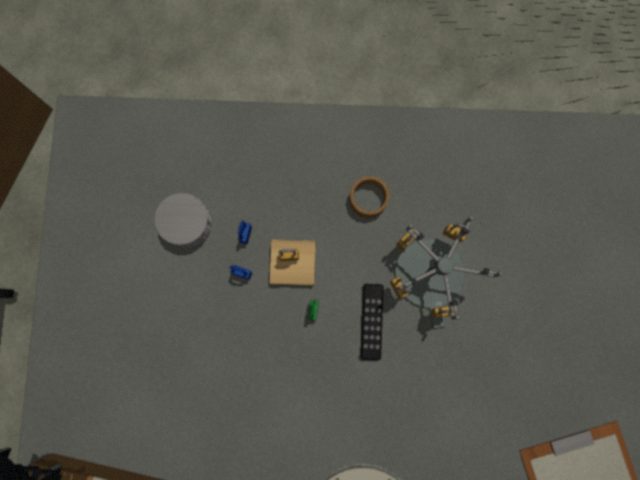

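View pics/wrist0.png

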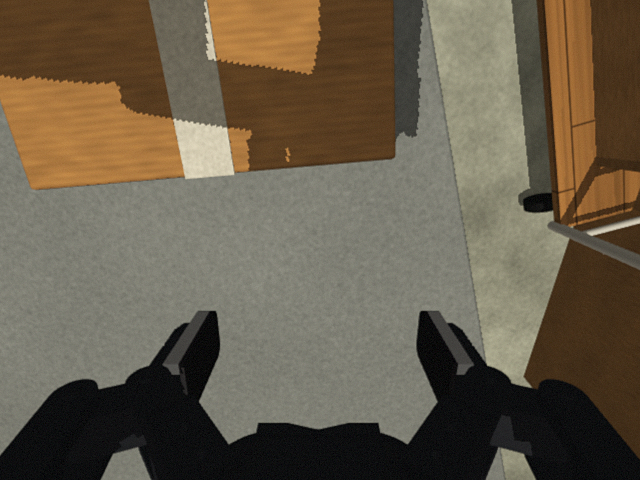

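Top view: the hub is at about (446,267). The empty hook points right, to (495,272). The loose brass padlock is on the block at (288,255), and blue/green look-alikes are at (244,232), (240,271) and (313,310). Brass on the block fits the description; I'll check it enlarged.

```bash
python3 - <<'E'
from h import *
t=V('top0'); s=V('scene0')
t.crop(370,200,140,135,5,'c_car'); t.crop(260,230,66,66,8,'c_blk'); s.crop(160,240,160,160,5,'c_scar'); s.crop(300,180,90,90,7,'c_sblk')
E
```

```text
(no output)
```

View pics/c_car.png

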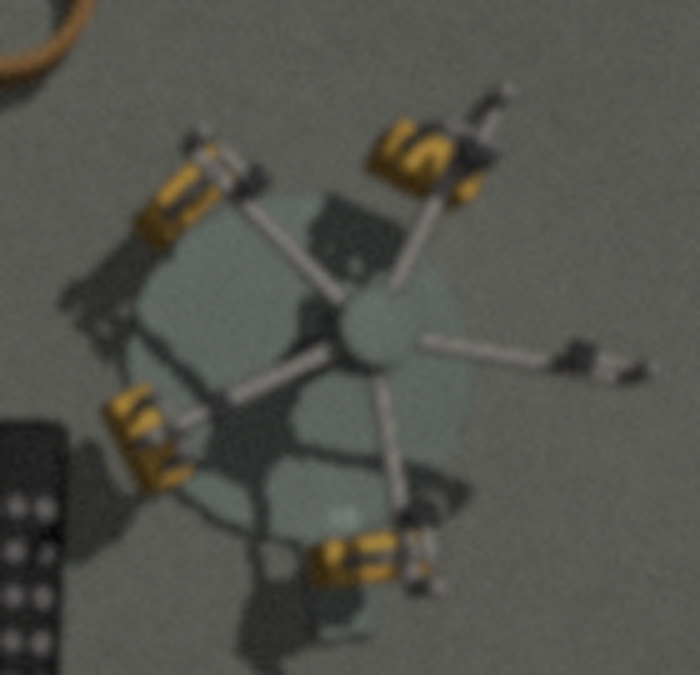

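View pics/c_blk.png

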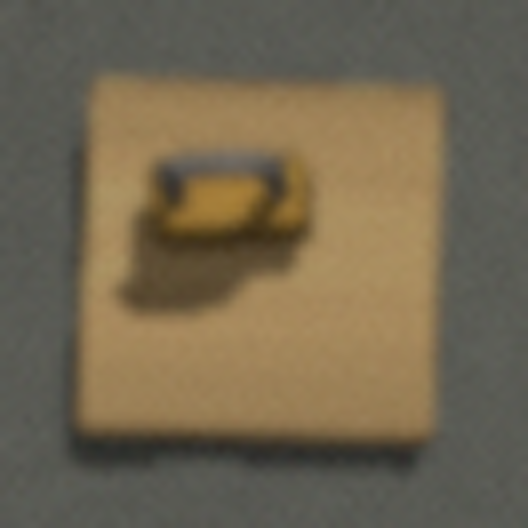

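View pics/c_scar.png

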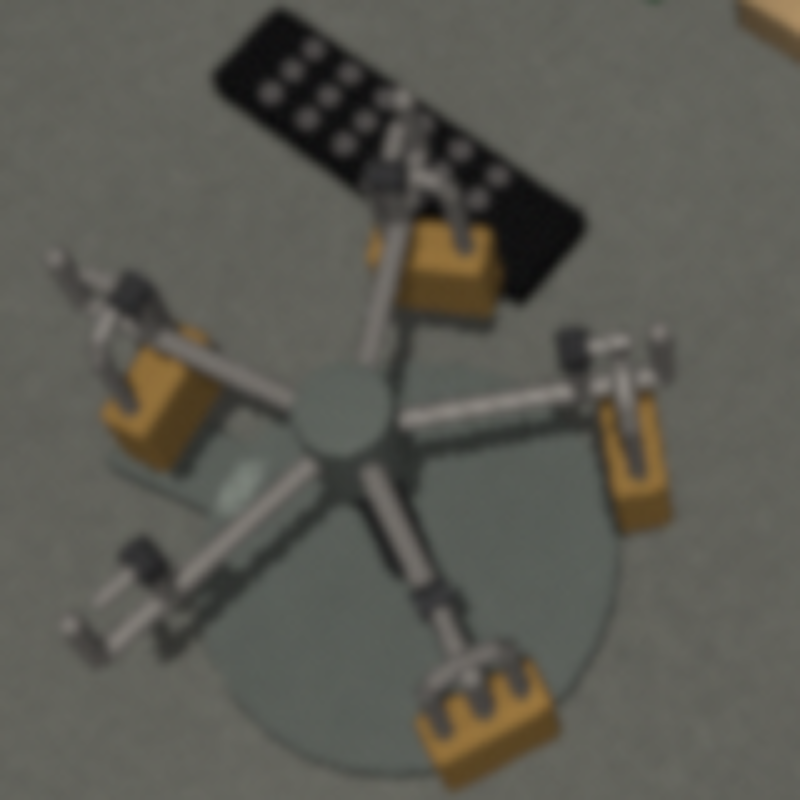

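View pics/c_sblk.png

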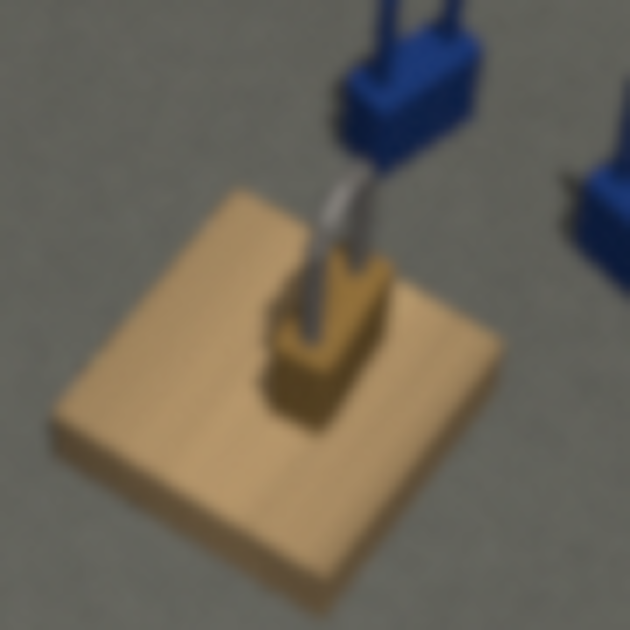

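Confirmed: the brass padlock stands upright on the block at top-view (288,252). Now the metric measurements.

```bash
python3 - <<'E'
from h import *
t=V('top0'); s=V('scene0')
hub_t=t.atz(446,265,170); hub_s=s.atz(160+343/5,240+412/5,170)
print('hub',hub_t,hub_s,t.dep(446,265),s.dep(228.6,322))
print('tip',t.atz(499.6,274,190),s.atz(160+75/5,240+632/5,190))
print('tongue end',t.atz(439,325.5,12),s.atz(160+110/5,240+466/5,12),s.atz(160+205/5,240+515/5,12))
for n,v in(('t',t),('s',s)):
    P=v.cloud(); h=hub_t
    m=(abs(P[...,2]-12)<5)&(np.hypot(P[...,0]-h[0],P[...,1]-h[1])<135)
    Q=P[m]; print(n,len(Q),np.median(Q[:,2]))
    r_=np.hypot(Q[:,0]-h[0],Q[:,1]-h[1]); q=Q[(r_>90)&(r_<128)]; print(' tongue pts',len(q),q.mean(0) if len(q) else None, np.degrees(np.arctan2(q[:,1].mean()-h[1],q[:,0].mean()-h[0])))
    # table check
    m=(abs(P[...,2])<15)&(P[...,0]>300)&(P[...,0]<700)&(abs(P[...,1])<400); print(' table med',np.median(P[m][:,2]))
    # padlock/body, block
    b=(P[...,2]>20)&(P[...,2]<38)&(np.hypot(P[...,0]-t.atz(292,262,30)[0],P[...,1]-t.atz(292,262,30)[1])<85); B=P[b]
    print(' block',B[:,:2].min(0),B[:,:2].max(0),np.median(B[:,2]),cv2.minAreaRect(B[:,:2].astype(np.float32)))
    l=(P[...,2]>66)&(P[...,2]<80)&(np.hypot(P[...,0]-t.atz(292,262,30)[0],P[...,1]-t.atz(292,262,30)[1])<85); L=P[l]
    print(' bodytop',len(L),np.median(L[:,2]),cv2.minAreaRect(L[:,:2].astype(np.float32)))
    l=(P[...,2]>130)&(P[...,2]<160)&(np.hypot(P[...,0]-t.atz(292,262,30)[0],P[...,1]-t.atz(292,262,30)[1])<85); L=P[l]
    print(' crown',len(L),L.mean(0) if len(L) else 0,L[:,2].max() if len(L) else 0)
print('lock top body corners')
for u,v in((260+165/8,230+165/8),(260+308/8,230+155/8)): print(t.atz(u,v,72))
E
```

```text
hub [ 548.58969775 -145.55309694  170.        ] [ 553.18108203 -145.42594649  170.        ] [ 548.9070947  -146.18409314  167.3394417 ] [ 552.6223463  -144.83599579  169.69149367]
tip [ 531.44952683 -246.41050695  190.        ] [ 539.64949503 -249.24632206  190.        ]
tongue end [ 429.99294794 -166.07310515   12.        ] [ 434.27108178 -181.18841537   12.        ] [ 477.38894226 -175.13502038   12.        ]
t 2753 10.5511378007227
 tongue pts 165 [ 451.91236115 -138.96764008   11.07929718] 176.10315173583191
 table med -1.584953709745605
 block [512.21302395 119.09066636] [612.81978909 219.42292305] 28.209601151733068 ((562.521240234375, 169.2576141357422), (100.3384780883789, 100.58924102783203), 89.98258209228516)
 bodytop 114 70.17780205142662 ((573.2926635742188, 177.34054565429688), (18.511688232421875, 42.47991943359375), 6.175349712371826)
 crown 15 [574.17060624 177.66801404 131.55583928] 136.9052966551369
s 4194 12.201747323492896
 tongue pts 134 [ 463.95339851 -141.64086214   12.03152243] 177.35343934815876
 table med 0.4404719720333219
 block [513.98442238 117.35444272] [615.39397166 219.77282985] 30.21608242366608 ((564.7337646484375, 168.64981079101562), (102.33618927001953, 101.3226547241211), 89.82198333740234)
 bodytop 155 72.00329358628449 ((577.1006469726562, 174.49630737304688), (20.043973922729492, 43.91561508178711), 6.151699542999268)
 crown 27 [577.05069941 176.36963384 132.08941622] 135.60441174544485
lock top body corners
[581.4003756  192.52030433  72.        ]
[585.28296811 153.74649981  72.        ]
```

```bash
cat >> h.py <<'E'
def tool(zdir,ydir):
    z=np.array(zdir,float);z/=np.linalg.norm(z);y=np.array(ydir,float);y-=z*(y@z);y/=np.linalg.norm(y)
    return np.stack([np.cross(y,z),y,z],1)
def go(pos,Rt):
    s=readout.sense(); R0=R.from_euler('xyz',s['tcp_rot']).as_matrix()
    d=R0.T@(np.array(pos)-s['eef_pos'])/10; w=R.from_matrix(R0.T@Rt).as_rotvec()
    print('shift cm',d.round(2),'rot',w.round(3),'deg',np.degrees(np.linalg.norm(w)).round(1),'t',s['clock'],'pos',s['eef_pos'].round(1),'F',s['contact_force'].round(1),'op',round(s['opening'],3))
E
python3 - <<'E'
from h import *
print(tool([0,0,-1],[0,1,0]))
go([500,-150,350],tool([0,0,-1],[0,1,0]))
E
```

```text
[[-1.  0.  0.]
 [ 0.  1.  0.]
 [ 0.  0. -1.]]
shift cm [-52.2  -62.82 -11.86] rot [-0.001 -0.    -0.285] deg 16.3 t 0.15 pos [175.5 599.5 230.7] F [-0.3  0.2 -0.6] op 0.999
```

Emit:
{"api": "play_rows", "payload": {"rows": [[0,[-26,-31,-12],[0,0,-0.14]],[0,[-26,-31,-12],[0,0,-0.14]],[0,[-26,-31,-12],[0,0,-0.14]],[0,[-26,-31,-12],[0,0,-0.14]],[0,[-26,-31,-12],[0,0,-0.14]],[0,[-26,-31,-12],[0,0,-0.14]],[0,[-26,-31,-12],[0,0,-0.14]],[0,[-26,-31,-12],[0,0,-0.14]],[0,[-26,-31,-12],[0,0,-0.14]],[0,[-26,-31,-12],[0,0,-0.14]],[0,[-26,-31,-12],[0,0,-0.14]],[0,[-26,-31,-12],[0,0,-0.14]]]}}

```text
clock: 1.15
eef_pos: [339.0, 227.6, 352.1]
tcp_rot: [3.141, 0.001, 2.993]
contact_force: [-0.8, -0.2, -0.4]
opening: 0.997
```

```bash
python3 - <<'E'
from h import *
go([500,-150,350],tool([0,0,-1],[0,1,0]))
E
```

```text
shift cm [-21.53 -34.95   0.21] rot [ 0.001  0.002 -0.149] deg 8.5 t 1.15 pos [339.  227.6 352.1] F [-0.8 -0.2 -0.4] op 0.997
```

Emit:
{"api": "play_rows", "payload": {"rows": [[0,[-21.5,-35,0.2],[0,0,-0.149]],[0,[-21.5,-35,0.2],[0,0,-0.149]],[0,[-21.5,-35,0.2],[0,0,-0.149]],[0,[-21.5,-35,0.2],[0,0,-0.149]],[0,[-21.5,-35,0.2],[0,0,-0.149]],[0,[-21.5,-35,0.2],[0,0,-0.149]],[0,[-21.5,-35,0.2],[0,0,-0.149]],[0,[-21.5,-35,0.2],[0,0,-0.149]],[0,[-21.5,-35,0.2],[0,0,-0.149]],[0,[-21.5,-35,0.2],[0,0,-0.149]],[0,[-21.5,-35,0.2],[0,0,-0.149]],[0,[-21.5,-35,0.2],[0,0,-0.149]]]}}

```text
clock: 2.15
eef_pos: [501.1, -148.4, 347.8]
tcp_rot: [3.141, -0.002, -3.139]
contact_force: [0.4, -0.0, 0.5]
opening: 1.001
```

```bash
python3 - <<'E'
from h import *
go([500,-150,350],tool([0,0,-1],[0,1,0]))
snap('wrist','wrist1'); v=V('wrist1'); cv2.imwrite('pics/w1b.png',cv2.resize(v.p[:,:,::-1],(800,600),interpolation=cv2.INTER_CUBIC))
E
```

```text
shift cm [ 0.11 -0.16 -0.22] rot [ 0.001 -0.002  0.002] deg 0.2 t 2.15 pos [ 501.1 -148.4  347.8] F [ 0.4 -0.   0.5] op 1.001
```

View pics/w1b.png

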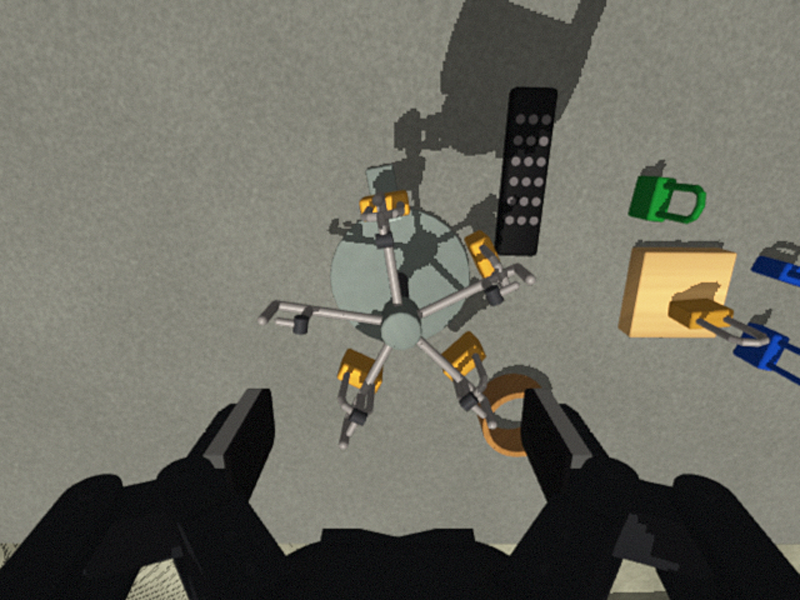

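The wrist picture shows the hub at about (400,329), the empty hook pointing left to its tip at (265,320), and the tongue at the top at (380,180), in 800×600 pixels. I'll enlarge it.

```bash
python3 - <<'E'
from h import *
v=V('wrist1'); v.crop(195,120,170,160,4.5,'w1c')
E
```

```text
(no output)
```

View pics/w1c.png

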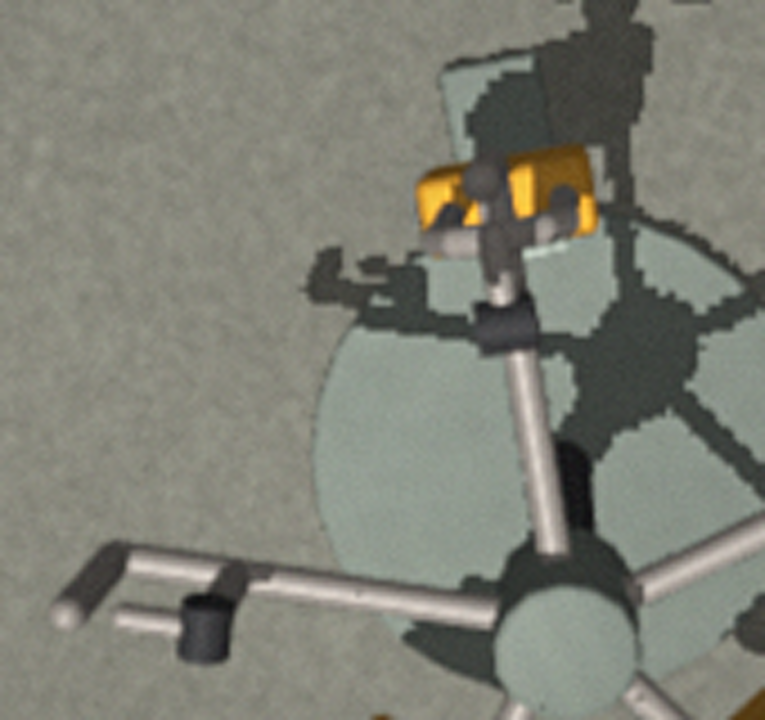

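```bash
python3 - <<'E'
from h import *
v=V('wrist1'); P=lambda x,y,z: v.atz(195+(x+.5)/4.5-.5,120+(y+.5)/4.5-.5,z)
hub=P(567,650,170); tip=P(67,613,190); t2=P(483,178,190)
print('hub',hub,v.dep(195+567/4.5,120+650/4.5))
for n,p in(('tip',tip),('tip2',t2),('tipdepth',v.dep(195+67/4.5,120+613/4.5)),('t2depth',v.dep(195+483/4.5,120+178/4.5))): print(n,p,np.hypot(*(p-hub)[:2]),np.degrees(np.arctan2(p[1]-hub[1],p[0]-hub[0])))
a=P(441,68,12);b=P(534,54,12);c=P(463,160,12);d=P(551,135,12)
print(a,b,np.linalg.norm(a-b))
for q in (a+b)/2,(c+d)/2: print(q,np.hypot(*(q-hub)[:2]),np.degrees(np.arctan2(q[1]-hub[1],q[0]-hub[0]))%360)
for x,y in((a,c),(b,d)): print('edge dir',np.degrees(np.arctan2(*(x-y)[[1,0]]))%360)
e=a-b; print('end normal',np.degrees(np.arctan2(e[1],e[0])))
C=v.cloud(); m=(abs(C[...,2]-12)<4)&(np.hypot(*(C[...,:2]-hub[:2]).transpose(2,0,1))<79); print('z foot',np.median(C[m][:,2]))
# disc fit edge: left edge points
pts=np.array([P(x,y,12)[:2] for x,y in((313,460),(330,380),(355,322),(400,632),(345,545),(690,228),(750,280))])
A=np.c_[2*pts,np.ones(len(pts))]; s=np.linalg.lstsq(A,(pts**2).sum(1),rcond=None)[0]; print('disc',s[:2],np.sqrt(s[2]+s[0]**2+s[1]**2))
E
```

```text
hub [ 548.41896195 -144.95342201  170.        ] [ 547.98708034 -144.58579125  172.089368  ]
tip [ 532.51139552 -248.43268313  190.        ] 104.6948334515755 -98.73949841808673
tip2 [ 444.54703054 -161.6165845   190.        ] 105.19999580852125 -170.8862464003867
tipdepth [ 532.48903977 -247.75373488  191.07060911] 104.02724040856823 -98.80848712741548
t2depth [ 444.87154181 -161.29177202  189.95766031] 104.82847846889334 -171.0334430492384
[ 428.7061244  -181.51743435   12.        ] [ 424.68919705 -154.23875323   12.        ] 27.57285166905731
[ 426.69766073 -167.87809379   12.        ] 123.86127622242245 190.6659974930859
[ 451.25318286 -162.32124382   12.        ] 98.70577419719255 190.13426588274055
edge dir 193.0323472007601
edge dir 192.42847258354755
end normal -81.6231014127771
z foot 13.599299342092849
disc [ 547.43715969 -142.79266417] 80.01168504357408
```

```bash
python3 - <<'E'
from h import *
print(readout.sense()['qpos'])
go([531.3,-255.7,230],tool([0,0,-1],[.988,-.153,0]))
E
```

```text
[-2.89399786e-01  9.56452105e-02  1.70337928e+00  8.19650808e-04
  1.34502174e+00 -1.86400196e+00]
shift cm [ -3.07 -10.88  11.78] rot [-1.000e-03 -3.000e-03  1.728e+00] deg 99.0 t 2.2 pos [ 500.5 -147.2  348. ] F [-0.4 -0.1  0.4] op 0.998
```

Emit:
{"api": "play_rows", "payload": {"rows": [[130,[-3.1,-10.9,6],[0,0,1.3]],[130,[-3.1,-10.9,6],[0,0,1.3]],[130,[-3.1,-10.9,6],[0,0,1.3]],[130,[-3.1,-10.9,6],[0,0,1.3]],[130,[-3.1,-10.9,6],[0,0,1.3]],[130,[-3.1,-10.9,6],[0,0,1.3]],[130,[-3.1,-10.9,6],[0,0,1.3]],[130,[-3.1,-10.9,6],[0,0,1.3]],[130,[-3.1,-10.9,6],[0,0,1.3]],[130,[-3.1,-10.9,6],[0,0,1.3]],[130,[-3.1,-10.9,6],[0,0,1.3]]], "squeeze": 20}}

```text
clock: 3.12
eef_pos: [532.1, -254.0, 289.1]
tcp_rot: [-3.142, -0.001, 1.841]
contact_force: [-0.3, 0.2, -0.7]
opening: 0.491
```

```bash
python3 - <<'E'
from h import *
go([531.3,-255.7,215],tool([0,0,-1],[.988,-.153,0]))
E
```

```text
shift cm [-0.15 -0.12  7.41] rot [-0.    -0.001  0.424] deg 24.3 t 3.1167 pos [ 532.1 -254.   289.1] F [-0.3  0.2 -0.7] op 0.491
```

Emit:
{"api": "play_rows", "payload": {"rows": [[130,[-0.15,-0.12,5],[0,0,0.424]],[130,[-0.15,-0.12,6],[0,0,0.424]],[130,[-0.15,-0.12,7.4],[0,0,0.424]],[130,[-0.15,-0.12,7.4],[0,0,0.424]],[130,[-0.15,-0.12,7.4],[0,0,0.424]]]}}

```text
clock: 3.53
eef_pos: [530.7, -255.7, 214.1]
tcp_rot: [-3.139, -0.001, 1.422]
contact_force: [0.4, 0.1, 0.2]
opening: 0.493
```

```bash
python3 - <<'E'
from h import *
go([531.3,-255.7,160],tool([0,0,-1],[.988,-.153,0]))
snap('wrist','wrist2')
E
```

```text
shift cm [0.01 0.07 5.41] rot [-0.002 -0.001  0.005] deg 0.3 t 3.5333 pos [ 530.7 -255.7  214.1] F [0.4 0.1 0.2] op 0.493
```

View pics/wrist2.png

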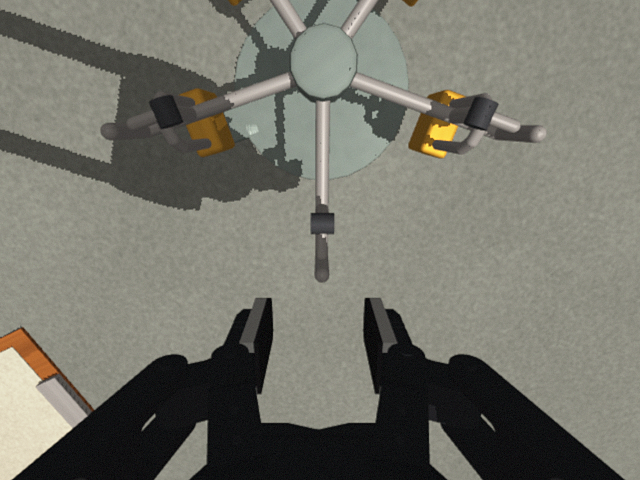

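The hook tip (321,275) is centred between the fingers (272 to 365). I'll descend and close.

Emit:
{"api": "play_rows", "payload": {"rows": [[130,[0,0.07,3],[0,0,0]],[130,[0,0.07,5.4],[0,0,0]],[130,[0,0.07,5.4],[0,0,0]],[230,[0,0.07,5.4],[0,0,0]],[240,[0,0.07,5.4],[0,0,0]],[245,[0,0.07,5.4],[0,0,0]],[255,[0,0.07,5.4],[0,0,0]],[255,[0,0.07,5.4],[0,0,0]],[255,[0,0.07,5.4],[0,0,0]]], "squeeze": 20}}

```text
clock: 4.33
eef_pos: [532.8, -259.0, 163.1]
tcp_rot: [3.139, 0.0, 1.422]
contact_force: [-0.3, 2.3, 7.3]
opening: 0.084
```

```bash
python3 - <<'E'
from h import *
go([531.3,-255.7,160],tool([0,0,-1],[.988,-.153,0])); print(readout.sense()['wrist_torque'])
E
```

```text
shift cm [ 0.3  -0.2   0.31] rot [0.003 0.    0.005] deg 0.3 t 4.3333 pos [ 532.8 -259.   163.1] F [-0.3  2.3  7.3] op 0.084
[ 0.45921823  0.01503771 -0.04638646]
```

```bash
python3 -c "
import math
for i in range(1,13):
    t=math.radians(35.5*i/12); print([255,[round(11.2*(1-math.cos(t)),2),round(-11.2*math.sin(t),2),0],[0,0,round(t,3)]],end=', ')
"
```

```text
[255, [0.01, -0.58, 0], [0, 0, 0.052]], [255, [0.06, -1.15, 0], [0, 0, 0.103]], [255, [0.13, -1.73, 0], [0, 0, 0.155]], [255, [0.24, -2.3, 0], [0, 0, 0.207]], [255, [0.37, -2.86, 0], [0, 0, 0.258]], [255, [0.53, -3.41, 0], [0, 0, 0.31]], [255, [0.72, -3.96, 0], [0, 0, 0.361]], [255, [0.94, -4.5, 0], [0, 0, 0.413]], [255, [1.19, -5.02, 0], [0, 0, 0.465]], [255, [1.46, -5.53, 0], [0, 0, 0.516]], [255, [1.76, -6.02, 0], [0, 0, 0.568]], [255, [2.08, -6.5, 0], [0, 0, 0.62]],
```

Emit:
{"api": "play_rows", "payload": {"rows": [[255,[0.01,-0.58,0],[0,0,0.052]],[255,[0.06,-1.15,0],[0,0,0.103]],[255,[0.13,-1.73,0],[0,0,0.155]],[255,[0.24,-2.3,0],[0,0,0.207]],[255,[0.37,-2.86,0],[0,0,0.258]],[255,[0.53,-3.41,0],[0,0,0.31]],[255,[0.72,-3.96,0],[0,0,0.361]],[255,[0.94,-4.5,0],[0,0,0.413]],[255,[1.19,-5.02,0],[0,0,0.465]],[255,[1.46,-5.53,0],[0,0,0.516]],[255,[1.76,-6.02,0],[0,0,0.568]],[255,[2.08,-6.5,0],[0,0,0.62]]]}}

```text
clock: 5.33
eef_pos: [471.7, -229.5, 163.1]
tcp_rot: [3.138, -0.001, 0.799]
contact_force: [0.1, -0.8, 7.6]
opening: 0.077
```

Emit:
{"api": "play_rows", "payload": {"rows": [[255,[0.01,-0.58,0],[0,0,0.052]],[255,[0.06,-1.15,0],[0,0,0.103]],[255,[0.13,-1.73,0],[0,0,0.155]],[255,[0.24,-2.3,0],[0,0,0.207]],[255,[0.37,-2.86,0],[0,0,0.258]],[255,[0.53,-3.41,0],[0,0,0.31]],[255,[0.72,-3.96,0],[0,0,0.361]],[255,[0.94,-4.5,0],[0,0,0.413]],[255,[1.19,-5.02,0],[0,0,0.465]],[255,[1.46,-5.53,0],[0,0,0.516]],[255,[1.76,-6.02,0],[0,0,0.568]],[255,[2.08,-6.5,0],[0,0,0.62]],[255,[2.08,-6.5,0],[0,0,0.62]]]}}

```text
$.rows: bad value
```

Emit:
{"api": "play_rows", "payload": {"rows": [[255,[0.01,-0.58,0],[0,0,0.052]],[255,[0.06,-1.15,0],[0,0,0.103]],[255,[0.13,-1.73,0],[0,0,0.155]],[255,[0.24,-2.3,0],[0,0,0.207]],[255,[0.37,-2.86,0],[0,0,0.258]],[255,[0.53,-3.41,0],[0,0,0.31]],[255,[0.72,-3.96,0],[0,0,0.361]],[255,[0.94,-4.5,0],[0,0,0.413]],[255,[1.19,-5.02,0],[0,0,0.465]],[255,[1.46,-5.53,0],[0,0,0.516]],[255,[2.08,-6.5,0],[0,0,0.62]],[255,[2.08,-6.5,0],[0,0,0.62]]]}}

```text
clock: 6.33
eef_pos: [437.5, -168.0, 163.0]
tcp_rot: [3.141, 0.0, 0.176]
contact_force: [-8.7, -1.1, 14.8]
opening: 0.082
```

```bash
python3 - <<'E'
from h import *
go([500,-150,350],tool([0,0,-1],[0,1,0]))
snap('wrist','wrist3')
E
```

```text
shift cm [  6.46  -0.67 -18.7 ] rot [-0.000e+00  1.000e-03 -2.966e+00] deg 169.9 t 6.3333 pos [ 437.5 -168.   163. ] F [-8.7 -1.1 14.8] op 0.082
```

View pics/wrist3.png

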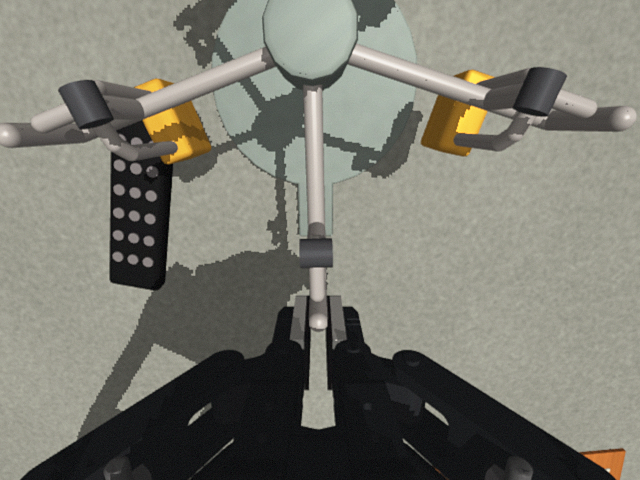

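The hook now lies over the tongue (tongue centre about (316,205), arm about (316,200)). I'll release, rise and measure.

Emit:
{"api": "play_rows", "payload": {"rows": [[200,[0,0,0],[0,0,0]],[140,[0,0,0],[0,0,0]],[120,[0,0,0],[0,0,0]],[120,[0,0,0],[0,0,0]],[120,[0,0,-2],[0,0,0]],[120,[0,0,-5],[0,0,0]],[120,[0,0,-9],[0,0,0]],[120,[-1,0,-13],[0,0,0]],[120,[-1,0,-13],[0,0,0]],[120,[-1,0,-13],[0,0,0]]]}}

```text
clock: 7.22
eef_pos: [429.5, -170.9, 293.6]
tcp_rot: [3.139, -0.004, 0.181]
contact_force: [-0.3, -0.4, -0.1]
opening: 0.527
```

```bash
python3 - <<'E'
from h import *
go([500,-150,350],tool([0,0,-1],[0,1,0]))
snap('wrist','wrist4'); v=V('wrist4'); v.crop(200,20,240,240,3.3,'w4c')
E
```

```text
shift cm [ 7.34 -0.77 -5.62] rot [ 0.006  0.003 -2.96 ] deg 169.6 t 7.2167 pos [ 429.5 -170.9  293.6] F [-0.3 -0.4 -0.1] op 0.527
```

View pics/w4c.png

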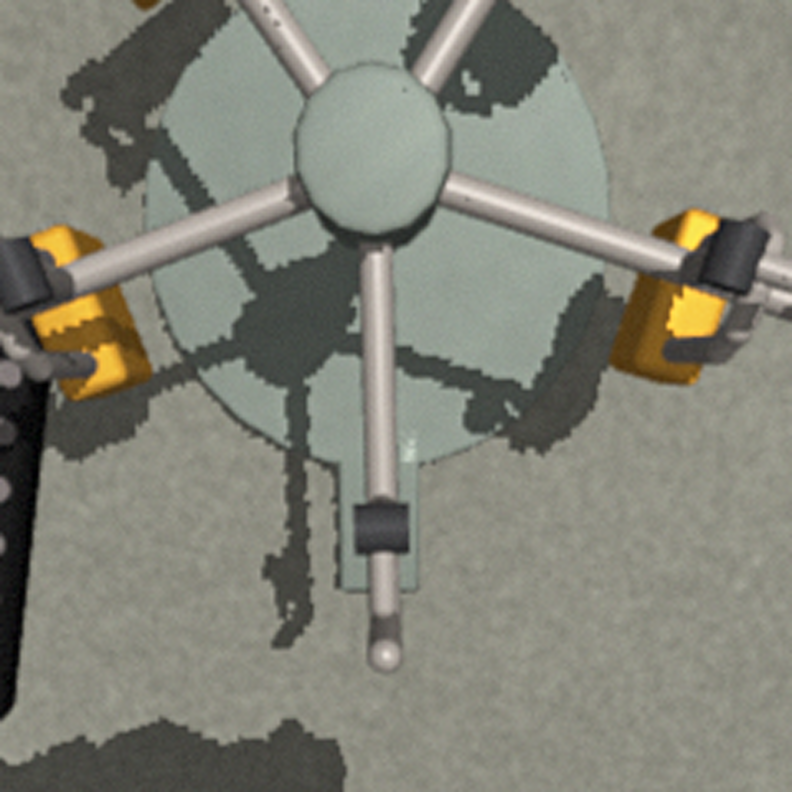

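View pics/wrist4.png

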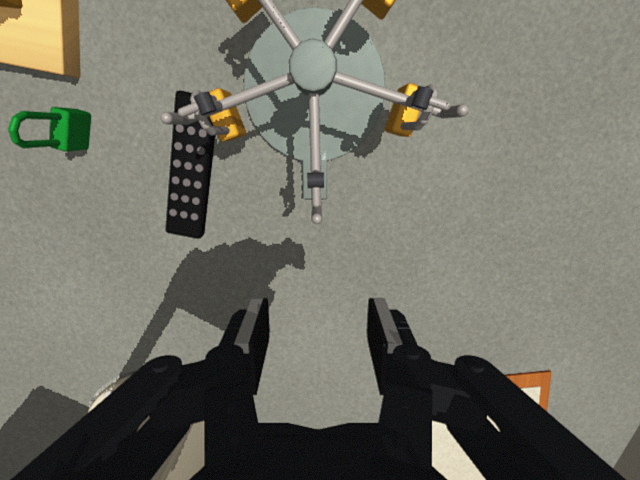

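```bash
python3 - <<'E'
from h import *
v=V('wrist4'); k=3.3; P=lambda x,y,z: v.atz(200+(x+.5)/k-.5,20+(y+.5)/k-.5,z)
hub=P(373,150,170); tip=P(385.5,655,190)
A=lambda d: np.degrees(np.arctan2(d[1],d[0]))%360
print('hub',hub,'tip',tip,np.hypot(*(tip-hub)[:2]),A(tip-hub))
a=P(341,590,12);b=P(417.5,590,12);c=P(339.5,470,12);d=P(418,470,12)
print(a,b,np.linalg.norm(a-b),np.linalg.norm(c-d))
print('end mid',(a+b)/2,A((a+b)/2-hub),np.hypot(*((a+b)/2-hub)[:2]),'mid2',A((c+d)/2-hub),'edges',A(a-c),A(b-d),'perp',A(b-a)+90)
# arm base/arm line
m1=P(375,255,154);m2=P(383,590,154);print('arm dir',A(m2-m1), A(m2-hub))
pts=np.array([P(x,y,12)[:2] for x,y in((147,200),(150,240),(200,370),(260,432),(325,462),(430,463),(470,447),(570,100),(607,215),(600,150),(165,120))])
M=np.c_[2*pts,np.ones(len(pts))]; s=np.linalg.lstsq(M,(pts**2).sum(1),rcond=None)[0]; print('disc',s[:2],np.sqrt(s[2]+s[0]**2+s[1]**2))
print('tongue from disc ctr',A((a+b)[:2]/2-s[:2]),'depth tip',v.dep(200+386/3.3,20+655/3.3),v.dep(200+373/k,20+150/k))
E
```

```text
hub [ 548.11500196 -145.97285435  170.        ] tip [ 446.90915524 -167.12438483  190.        ] 103.3925077150947 191.80462573809893
[ 423.5247074  -154.32962198   12.        ] [ 428.68112103 -182.45824502   12.        ] 28.59734316164905 28.389656221508634
end mid [ 426.10291421 -168.3939335    12.        ] 190.41256992254944 124.05504562487245 mid2 190.3720888906424 edges 190.3509368134414 190.62211972414443 perp 370.38787128351623
arm dir 191.66309873343053 191.5273069700375
disc [ 546.07064416 -146.00352835] 77.53633269431211
tongue from disc ctr 190.57187530211928 depth tip [ 446.33271808 -167.60099409  188.4825475 ] [ 548.05754762 -146.21897226  169.23894029]
```

```bash
python3 - <<'E'
from h import *
go([438.5,-168.3,164],tool([0,0,-1],[.19,-.98,0]))
E
```

```text
shift cm [ 1.   -0.04 12.78] rot [ 0.001 -0.001 -0.01 ] deg 0.6 t 7.2667 pos [ 428.6 -170.4  291.7] F [ 0.6 -0.1 -0.3] op 0.529
```

Emit:
{"api": "play_rows", "payload": {"rows": [[140,[1,-0.04,4],[0,0,-0.01]],[140,[1,-0.04,8],[0,0,-0.01]],[140,[1,-0.04,10.5],[0,0,-0.01]],[140,[1,-0.04,12.8],[0,0,-0.01]],[200,[1,-0.04,12.8],[0,0,-0.01]],[230,[1,-0.04,12.8],[0,0,-0.01]],[245,[1,-0.04,12.8],[0,0,-0.01]],[255,[1,-0.04,12.8],[0,0,-0.01]],[255,[1,-0.04,12.8],[0,0,-0.01]]]}}

```text
clock: 8.02
eef_pos: [437.9, -167.9, 163.2]
tcp_rot: [-3.141, 0.0, 0.192]
contact_force: [3.1, -0.5, -18.7]
opening: 0.078
```

```bash
python3 - <<'E'
from h import *
go([438,-166.0,165],tool([0,0,-1],[.181,-.983,0]))
E
```

```text
shift cm [ 0.05 -0.19 -0.18] rot [-0.    0.    0.01] deg 0.6 t 8.0167 pos [ 437.9 -167.9  163.2] F [  3.1  -0.5 -18.7] op 0.078
```

Emit:
{"api": "play_rows", "payload": {"rows": [[255,[0,-0.1,0],[0,0,0.01]],[255,[0,-0.2,0],[0,0,0.02]],[255,[0,-0.22,0],[0,0,0.02]],[255,[0,-0.22,0],[0,0,0.02]]]}}

```text
clock: 8.35
eef_pos: [437.4, -165.7, 163.2]
tcp_rot: [-3.141, 0.0, 0.172]
contact_force: [1.9, 0.3, -18.3]
opening: 0.082
```

Emit:
{"api": "play_rows", "payload": {"rows": [[200,[0,0,0],[0,0,0]],[140,[0,0,0],[0,0,0]],[120,[0,0,0],[0,0,0]],[120,[0,0,0],[0,0,0]],[120,[0,0,-2],[0,0,0]],[100,[0,0,-5],[0,0,0]],[80,[0,0,-9],[0,0,0]],[60,[-1,0,-13],[0,0,0]],[40,[-1,0,-15],[0,0,0]],[0,[-1,0,-15],[0,0,0]]]}}

```text
clock: 9.18
eef_pos: [430.2, -168.7, 319.0]
tcp_rot: [3.137, -0.008, 0.172]
contact_force: [1.0, -0.4, 0.4]
opening: 0.958
```

```bash
python3 - <<'E'
from h import *
snap('wrist','wrist5'); v=V('wrist5'); v.crop(200,0,240,240,3.3,'w5c')
E
```

```text
(no output)
```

View pics/w5c.png

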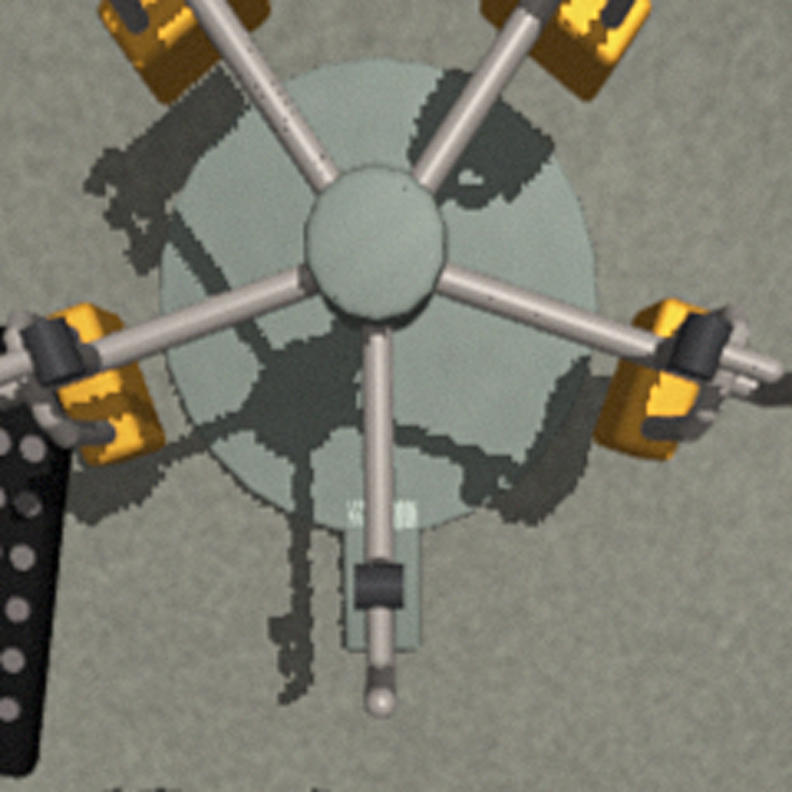

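```bash
python3 - <<'E'
from h import *
v=V('wrist5'); k=3.3; P=lambda x,y,z: v.atz(200+(x+.5)/k-.5,(y+.5)/k-.5,z)
hub=P(376,242,170); tip=P(380.5,700,190)
A=lambda d: np.degrees(np.arctan2(d[1],d[0]))%360
a=P(343.5,648,12);b=P(420,648,12);c=P(343.5,545,12);d=P(420,545,12)
print('hub',hub,'tip',tip,np.hypot(*(tip-hub)[:2]),A(tip-hub),A(P(379.5,645,154)-P(376.5,340,154)))
print(A((a+b)/2-hub),A((c+d)/2-hub),'edges',A(a-c),A(b-d),A(b-a)+90)
# lock, from wrist1
w=V('wrist1'); C=w.cloud()
l=(C[...,2]>66)&(C[...,2]<78)&(np.hypot(C[...,0]-575,C[...,1]-176)<45); L=C[l]; print('w1 bodytop',len(L),np.median(L[:,2]),cv2.minAreaRect(L[:,:2].astype(np.float32)))
l=(C[...,2]>120)&(C[...,2]<150)&(np.hypot(C[...,0]-575,C[...,1]-176)<45); L=C[l]; print('crown',len(L),L.mean(0),L.min(0),L.max(0))
w.crop(490,190,150,100,5,'w1lock')
E
```

```text
hub [ 548.25701915 -145.92866068  170.        ] tip [ 446.93864372 -164.34918145  190.        ] 102.97926385977637 190.30429794454477 190.24426068838062
190.22248182014803 190.4615865845396 edges 189.11970434119513 190.3206181656299 369.7918146873817
w1 bodytop 481 72.55884727258933 ((574.610595703125, 175.74220275878906), (20.01131248474121, 45.08049392700195), 3.652392864227295)
crown 212 [574.07697286 172.17729222 128.70684396] [569.75980188 159.01159633 120.07150818] [579.12322877 190.58893124 135.1457945 ]
```

View pics/w1lock.png

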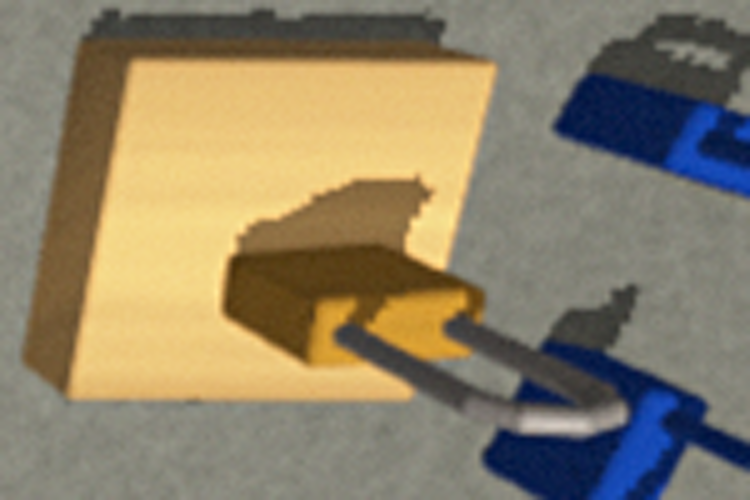

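Hook at 190.3°, tongue at 190.3° (earlier 190.4°), so they are aligned. The lock is at about (575,176), yaw about 5°. Now I'll plan the leaned grasp.

```bash
cat >> h.py <<'E'
def lean(yaw,deg):  # tool leaned; camera on lower (outer) side
    y=np.radians(yaw);l=np.radians(deg); X=np.array([np.cos(y),np.sin(y),0]);Y=np.array([-np.sin(y),np.cos(y),0])
    return tool(np.sin(l)*X-np.array([0,0,np.cos(l)]),Y)
E
python3 - <<'E'
from h import *
t=V('top0');C=t.cloud()
for u,v in((313,310),(240,271),(244,232)): 
    P=C[v-12:v+13,u-12:u+13].reshape(-1,3);P=P[P[:,2]>10]; print('look-alike',P.mean(0),P.min(0),P.max(0))
print(lean(5,40)); print(readout.sense()['qpos'])
go([470,120,320],lean(5,40))
Rl=lean(5,40);G=np.array([575,176,0])+24*.643*np.array([.996,.087,0]);G[2]=40
print(G,G-120*Rl[:,2])
E
```

```text
look-alike [455.64766592 119.24235535  56.31898381] [434.30689409 107.78151665  29.75886926] [478.24618725 130.9998365  104.62200816]
look-alike [533.59375666 279.78351898  59.00919883] [417.94561763 114.17188423  10.04101198] [ 550.747098    305.20493369 1265.11508841]
look-alike [622.58011076 277.00219832  55.6355199 ] [417.94561763 114.17188423  10.62928294] [ 646.33761312  293.17707762 1265.11508841]
[[-7.63129413e-01 -8.71557427e-02  6.40341609e-01]
 [-6.67651724e-02  9.96194698e-01  5.60226316e-02]
 [-6.42787610e-01 -3.24153380e-18 -7.66044443e-01]]
[-3.76792764e-01  7.96312508e-03  1.86528377e+00  7.54483961e-06
  1.26204885e+00  1.02239117e+00]
shift cm [  8.93 -27.71  -0.41] rot [-1.039 -0.04  -2.879] deg 175.4 t 9.2333 pos [ 429.3 -168.3  316.3] F [ 1.1  0.1 -0.3] op 0.993
[590.370272 177.342584  40.      ] [513.52927895 170.61986821 131.92533317]
```

Emit:
{"api": "play_rows", "payload": {"rows": [[0,[2,-6,-0.4],[-0.52,-0.02,-1.44]],[0,[3,-9,-0.4],[-0.52,-0.02,-1.44]],[0,[4,-12,-0.4],[-0.52,-0.02,-1.44]],[0,[5,-15,-0.4],[-0.52,-0.02,-1.44]],[0,[6,-18,-0.4],[-0.52,-0.02,-1.44]],[0,[7,-21,-0.4],[-0.52,-0.02,-1.44]],[0,[8,-24,-0.4],[-0.52,-0.02,-1.44]],[0,[8.9,-27.7,-0.4],[-0.52,-0.02,-1.44]],[0,[8.9,-27.7,-0.4],[-0.52,-0.02,-1.44]],[0,[8.9,-27.7,-0.4],[-0.52,-0.02,-1.44]],[0,[8.9,-27.7,-0.4],[-0.52,-0.02,-1.44]],[0,[8.9,-27.7,-0.4],[-0.52,-0.02,-1.44]]], "squeeze": 60}}

```text
clock: 10.23
eef_pos: [467.7, 121.1, 315.8]
tcp_rot: [2.792, 0.318, 1.562]
contact_force: [-0.6, -0.8, -0.3]
opening: 0.995
```

```bash
python3 - <<'E'
from h import *
go([480,160,260],lean(5,40)); print(readout.sense()['qpos'])
E
```

```text
shift cm [ 5.45 -0.27  4.24] rot [-0.532 -0.028 -1.46 ] deg 89.0 t 10.2333 pos [467.7 121.1 315.8] F [-0.6 -0.8 -0.3] op 0.995
[ 0.56180597 -0.03529027  1.99175896 -0.50715956  1.09758649  0.72864032]
```

Emit:
{"api": "play_rows", "payload": {"rows": [[0,[5.4,-0.3,4.2],[-0.532,-0.028,-1.46]],[0,[5.4,-0.3,4.2],[-0.532,-0.028,-1.46]],[0,[5.4,-0.3,4.2],[-0.532,-0.028,-1.46]],[0,[5.4,-0.3,4.2],[-0.532,-0.028,-1.46]],[0,[5.4,-0.3,4.2],[-0.532,-0.028,-1.46]],[0,[5.4,-0.3,4.2],[-0.532,-0.028,-1.46]],[0,[5.4,-0.3,4.2],[-0.532,-0.028,-1.46]],[0,[5.4,-0.3,4.2],[-0.532,-0.028,-1.46]],[0,[5.4,-0.3,4.2],[-0.532,-0.028,-1.46]],[0,[5.4,-0.3,4.2],[-0.532,-0.028,-1.46]],[0,[5.4,-0.3,4.2],[-0.532,-0.028,-1.46]],[0,[5.4,-0.3,4.2],[-0.532,-0.028,-1.46]]]}}

```text
clock: 11.23
eef_pos: [479.4, 159.1, 260.6]
tcp_rot: [3.114, 0.697, -3.131]
contact_force: [0.4, -0.1, -0.1]
opening: 1.001
```

```bash
python3 - <<'E'
from h import *
go([510,171,160],lean(5,40)); print(readout.sense()['qpos'])
E
```

```text
shift cm [4.1  0.89 9.71] rot [-0.021 -0.    -0.059] deg 3.6 t 11.2333 pos [479.4 159.1 260.6] F [ 0.4 -0.1 -0.1] op 1.001
[ 0.51061964 -0.12391588  2.31381844 -0.77395455  0.41696823 -0.44807147]
```

```bash
python3 - <<'E'
from h import *
go([500.7,169.5,147.2],lean(5,40))
E
```

```text
shift cm [ 5.64  0.74 10.09] rot [-0.021 -0.    -0.059] deg 3.6 t 11.2333 pos [479.4 159.1 260.6] F [ 0.4 -0.1 -0.1] op 1.001
```

Emit:
{"api": "play_rows", "payload": {"rows": [[0,[2,0.3,3.5],[-0.021,0,-0.059]],[0,[4,0.6,7],[-0.021,0,-0.059]],[0,[5.6,0.74,10.1],[-0.021,0,-0.059]],[0,[5.6,0.74,10.1],[-0.021,0,-0.059]],[0,[5.6,0.74,10.1],[-0.021,0,-0.059]]]}}

```text
clock: 11.65
eef_pos: [502.6, 171.1, 167.9]
tcp_rot: [3.141, 0.657, -3.063]
contact_force: [-0.2, 0.2, 0.7]
opening: 1.0
```

```bash
python3 - <<'E'
from h import *
go([590.4,177.3,40],lean(5,40))
snap('wrist','wrist6')
v=V('wrist6');C=v.cloud()
for z0,z1 in((66,78),(40,64)):
    l=(C[...,2]>z0)&(C[...,2]<z1)&(np.hypot(C[...,0]-575,C[...,1]-176)<45); L=C[l]
    if len(L)>5: print('body',len(L),np.median(L[:,2]),L.min(0),L.max(0),cv2.minAreaRect(L[:,:2].astype(np.float32)))
E
```

```text
shift cm [ 0.84 -0.07 15.5 ] rot [-0.005 -0.041 -0.007] deg 2.4 t 11.65 pos [502.6 171.1 167.9] F [-0.2  0.2  0.7] op 1.0
body 1141 74.45852126614159 [563.4643398  153.59638515  66.01135617] [585.63538165 197.74679689  77.99454641] ((574.6861572265625, 175.57171630859375), (19.92279815673828, 43.830238342285156), 4.193652153015137)
body 1227 52.52188621836652 [563.67767258 153.18338862  40.01381041] [571.57982206 197.02399979  63.98701848] ((567.1898803710938, 174.90135192871094), (5.45183801651001, 43.95734786987305), 4.378995895385742)
```

View pics/wrist6.png

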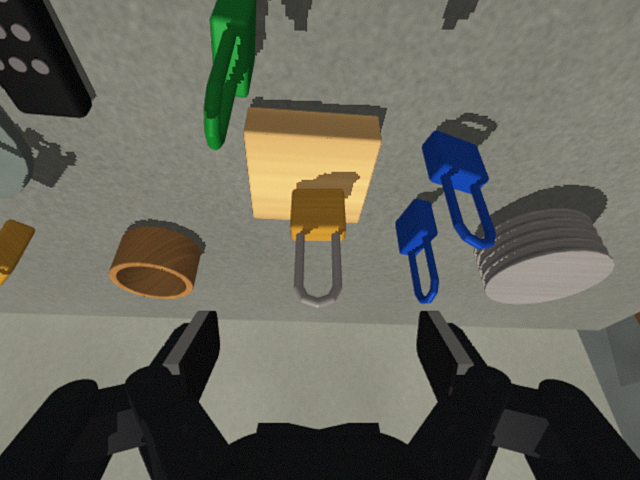

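The brass padlock sits centred between the fingers: body (318,215), crown (318,300). Refined centre (574.7,175.6), yaw 4.3°. I'll approach along the tool axis.

```bash
python3 - <<'E'
from h import *
go([590.1,176.8,40],lean(4.3,40))
E
```

```text
shift cm [ 1.03 -0.11 15.58] rot [ 0.003 -0.038  0.005] deg 2.2 t 11.7 pos [503.  171.  169.4] F [-0.2 -0.1 -0.1] op 0.995
```

```bash
python3 - <<'E'
from h import *
s=readout.sense();print(s['qpos'],s['qvel'])
E
```

```text
[ 0.4797535   0.10977287  2.34197058 -1.29554095  0.25101059  0.03754608] [ 0.00444    -0.04729113 -0.00053644 -0.01035739  0.01245922 -0.01424595]
```

```bash
cat > kin.py <<'E'
import numpy as np
from scipy.spatial.transform import Rotation as R
from scipy.optimize import least_squares
D=[([1.28358337,.353515482,1.63396963,1.2e-5,1.15520747,-.00239],[175.502,599.465,230.715],[-3.14049,0,2.85677]),
([-.289399786,.0956452,1.70337928,.00082,1.34502174,-1.864],[500.5,-147.2,348.],None),
([-.376792764,.00796,1.86528,0,1.26205,1.02239],[429.3,-168.3,316.3],[3.137,-.008,.172]),
([.5618,-.03529,1.99176,-.50716,1.09759,.72864],[467.7,121.1,315.8],[2.792,.318,1.562]),
([.51062,-.123916,2.313818,-.773955,.416968,-.44807],[479.4,159.1,260.6],[3.114,.697,-3.131]),
([.4797535,.10977,2.34197,-1.29554,.25101,.037546],[503,171,169.4],[3.141,.657,-3.063])]
Y=lambda a:R.from_euler('y',a);Z=lambda a:R.from_euler('z',a)
def fk(q,p):
    a1,d1,a2x,a2z,a3x,a3z,d6,o6=p
    r=Z(q[0]);x=r.apply([a1,0,d1]);r=r*Y(q[1]);x=x+r.apply([a2x,0,a2z]);r=r*Y(q[2]);x=x+r.apply([a3x,0,a3z])
    r=r*Z(q[3])*Y(q[4])*Z(q[5]+o6);return x+r.apply([0,0,d6]),r
def res(p):
    o=[]
    for q,x,e in D:
        X,r=fk(q,p);o+=list(X-np.array(x))
        if e is not None:o+=list(100*(r.inv()*R.from_euler('xyz',e)).as_rotvec())
    return o
best=None
for o6 in(0,np.pi/2,-np.pi/2,3.1):
    s=least_squares(res,[0,300,0,400,0,400,250,o6])
    if best is None or s.cost<best.cost:best=s
P=best.x
LO=np.array([-2.63,-.92,.06,-1.3,0,-3.02]);HI=np.array([2.63,2.1,2.66,4.44,2.69,3.02])
def ik(pos,Rm,q0=None,n=30,clip=True):
    rng=np.random.default_rng(0);b=None
    Rt=R.from_matrix(Rm)
    f=lambda q:(lambda X:np.r_[X[0]-pos,200*(X[1].inv()*Rt).as_rotvec()])(fk(q,P))
    sols=[]
    for i in range(n):
        s0=q0 if i==0 and q0 is not None else rng.uniform(LO,HI)
        s=least_squares(f,np.clip(s0,LO+1e-3,HI-1e-3),bounds=(LO,HI))
        if s.cost<1 and not any(np.allclose(s.x,t,atol=.02) for t in sols): sols.append(s.x)
    return sols
if __name__=='__main__':
    print(P.round(3),best.cost); print(np.round(best.fun,1))
E
python3 kin.py
python3 - <<'E'
from h import *; from kin import *
for n,x in(('G',[590.1,176.8,40]),('pre100',None)):
  for yaw in(4.3,):
    for l in(30,35,40,45):
        Rl=lean(yaw,l); g=np.array([574.7,175.6,58.4])+24*Rl[:,2]
        if n!='G': g=g-100*Rl[:,2]
        print(n,l,[np.round(s,2).tolist() for s in ik(g,Rl)])
E
```

```text
[  1.435 288.892   1.403 565.675  55.727 490.825 338.684   1.571] 3.874355547383115
[ 1.4 -0.6  0.1  0.  -0.  -0.  -0.6 -1.4 -0.2 -0.2 -1.5  0.2 -0.1  0.3
 -0.1  0.1  0.3 -0.   0.   0.   0.  -0.2 -0.6  0.   0.   0.  -0.1  0.4
 -0.3 -0.1 -0.   0.3  0.2]
G 30 []
G 35 [[0.39, 0.5, 2.21, 4.0, 0.24, 0.99]]
G 40 [[0.41, 0.52, 2.26, 3.75, 0.37, 1.25]]
G 45 [[0.42, 0.56, 2.3, 3.64, 0.53, 1.38]]
pre100 30 [[0.41, 0.25, 2.23, -0.78, 0.24, -0.51]]
pre100 35 []
pre100 40 [[0.47, 0.28, 2.36, 4.16, 0.29, 0.87]]
pre100 45 [[0.5, 0.32, 2.42, 3.88, 0.44, 1.19]]
```

```bash
cat >> kin.py <<'E'
def track(q,pos0,R0,pos1,R1,n=20):
    w=R.from_matrix(R0.T@R1).as_rotvec();qs=[]
    for i in range(1,n+1):
        t=i/n;x=np.array(pos0)+t*(np.array(pos1)-pos0);Rt=R.from_matrix(R0)*R.from_rotvec(w*t)
        f=lambda z:(lambda X:np.r_[X[0]-x,200*(X[1].inv()*Rt).as_rotvec(),0.05*(z-q)])(fk(z,P))
        s=least_squares(f,np.clip(q,LO+1e-4,HI-1e-4),bounds=(LO,HI));dq=abs(s.x-q).max();q=s.x;qs.append((q,np.linalg.norm(s.fun[:6]),dq))
    return qs
E
python3 - <<'E'
from h import *; from kin import *
# hook candidates
A=np.radians(190.3);hub=np.array([548.2,-145.7]);seat=hub+91*np.array([np.cos(A),np.sin(A)])
for l in(40,45):
    Rl=lean(10.3,l)
    for z in (78.5,120,150):
        g=np.array([*seat,z+7.4])+24*Rl[:,2]; print('hook',l,z,g.round(0),[np.round(s,2).tolist() for s in ik(g,Rl,n=15)])
# high transit
for l in(40,45):
    for x in([480,170,250],[450,0,250],[420,-150,250],[420,-150,200]): print(l,x,[np.round(s,2).tolist() for s in ik(np.array(x,float),lean(6,l),n=15)])
E
```

```text
hook 40 78.5 [ 474. -159.   68.] [[-0.65, 0.4, 2.42, 1.9, 0.53, 2.06]]
hook 40 120 [ 474. -159.  109.] [[-0.65, 0.28, 2.4, 1.67, 0.5, 2.33]]
hook 40 150 [ 474. -159.  139.] [[-0.65, 0.19, 2.39, 1.48, 0.5, 2.54]]
hook 45 78.5 [ 475. -159.   69.] [[-0.7, 0.45, 2.45, 2.02, 0.65, 1.89]]
hook 45 120 [ 475. -159.  110.] [[-0.7, 0.32, 2.44, 1.84, 0.6, 2.11]]
hook 45 150 [ 475. -159.  140.] [[-0.7, 0.23, 2.42, 1.69, 0.58, 2.29]]
40 [480, 170, 250] [[0.51, -0.1, 2.32, -0.79, 0.36, -0.5]]
40 [450, 0, 250] [[-0.1, -0.24, 2.43, 0.46, 0.3, -2.17]]
40 [420, -150, 250] []
40 [420, -150, 200] [[-0.7, -0.06, 2.44, 1.15, 0.53, 2.94]]
45 [480, 170, 250] [[0.54, -0.1, 2.38, -1.19, 0.33, -0.08]]
45 [450, 0, 250] [[-0.12, -0.25, 2.49, 0.88, 0.2, -2.6]]
45 [420, -150, 250] [[-0.77, -0.16, 2.43, 1.14, 0.64, 2.96]]
45 [420, -150, 200] [[-0.77, -0.03, 2.49, 1.39, 0.58, 2.65]]
```

```bash
cat >> kin.py <<'E'
def up(psi,phi,l):  # camera-up; base yaw psi, tilt azimuth phi, lean l (deg)
    y=np.radians(psi);X=np.array([np.cos(y),np.sin(y),0]);Y=np.array([-np.sin(y),np.cos(y),0])
    B=np.stack([X,-Y,[0,0,-1]],1); f=np.radians(phi); ax=np.array([np.sin(f),-np.cos(f),0]) 
    return (R.from_rotvec(ax*np.radians(l))).as_matrix()@B
E
cat > sim.py <<'E'
from kin import *
import sys
def run(q,x,Rc,wps,verb=True):
    for n,(x1,psi,phi,l) in wps:
        R1=up(psi,phi,l);qs=track(q,x,Rc,x1,R1); q=qs[-1][0];x=np.array(x1,float);Rc=R1
        j=np.array([a for a,_,_ in qs]); 
        print(n,x.round(0),'q',q.round(2),'err',round(max(e for _,e,_ in qs),2),'maxstep',round(max(d for *_,d in qs),2),'j4',j[:,3].min().round(2),j[:,3].max().round(2),'j5min',j[:,4].min().round(2))
    return q,x,Rc
E
python3 - <<'E'
from sim import *
import numpy as np
print(up(4,4,40).round(2))
q=np.array([.48,.11,2.342,-1.295,.251,.0375]);x,r=fk(q,P)
Rc=r.as_matrix()
G=np.array([574.7,175.6,58.4])+24*up(4.3,4.3,45)[:,2]; pre=G-100*up(4.3,4.3,45)[:,2]
W=np.array([290,110,420.])
T=lambda psi,phi,l:W+339*up(psi,phi,l)[:,2]
run(q,x,Rc,[('A',([430,160,300],4,4,0)),
 ('C',([430,220,280],4,100,25)),('D',([480,230,230],4,60,45)),('E',([500,180,180],4,25,55)),('F',(pre,4.3,4.3,45)),('G',(G,4.3,4.3,45))])
E
```

```text
[[ 0.76  0.07  0.64]
 [ 0.05 -1.    0.04]
 [ 0.64 -0.   -0.77]]
A [430. 160. 300.] q [ 0.86 -0.11  2.29 -0.87  0.82 -3.02] err 159.21 maxstep 0.92 j4 -1.17 0.6 j5min 0.12
C [430. 220. 280.] q [ 0.53 -0.12  2.47 -1.07  0.   -3.02] err 161.07 maxstep 0.23 j4 -1.13 -0.87 j5min 0.0
D [480. 230. 230.] q [ 0.49 -0.02  2.39 -1.12  0.   -3.02] err 153.35 maxstep 0.01 j4 -1.12 -1.07 j5min 0.0
E [500. 180. 180.] q [ 0.36  0.03  2.38 -1.3   0.   -3.02] err 77.37 maxstep 0.01 j4 -1.3 -1.13 j5min 0.0
F [521. 172. 112.] q [ 0.5   0.24  2.28 -1.3   0.3  -3.02] err 53.02 maxstep 0.02 j4 -1.3 -1.3 j5min 0.0
G [592. 177.  41.] q [ 0.44  0.47  2.12 -1.3   0.27 -3.02] err 57.05 maxstep 0.01 j4 -1.3 -1.3 j5min 0.27
```

```bash
cat > s2.py <<'E'
from sim import *
import numpy as np
q=np.array([.48,.11,2.342,-1.295,.251,.0375]);x,r=fk(q,P)
Rc=r.as_matrix()
G=np.array([574.7,175.6,58.4])+24*up(4.3,4.3,45)[:,2]; pre=G-100*up(4.3,4.3,45)[:,2]
import itertools
q,x,Rc=run(q,x,Rc,[('A0',([430,160,300],184,4,0)),('A1',([430,160,300],94,4,0)),('A2',([430,160,300],4,4,0))])
for C,D,E in [((([430,220,280],4,100,25)),(([480,230,230],4,60,45)),(([500,180,180],4,25,55))),
  ((([430,220,200],4,100,25)),(([470,230,180],4,60,45)),(([490,200,160],4,30,52))),
  ((([430,220,200],4,110,35)),(([470,240,180],4,60,50)),None)]:
    print('--');
    run(q,x,Rc,[('C',C),('D',D)]+([('E',E)] if E else [])+[('F',(pre,4.3,4.3,45)),('G',(G,4.3,4.3,45))])
E
python3 s2.py
```

```text
A0 [430. 160. 300.] q [ 0.36  0.02  1.89 -0.    1.23 -1.28] err 0.0 maxstep 0.28 j4 -1.02 -0.0 j5min 0.27
A1 [430. 160. 300.] q [0.36 0.02 1.89 0.   1.23 0.29] err 0.0 maxstep 0.08 j4 0.0 0.0 j5min 1.23
A2 [430. 160. 300.] q [0.36 0.02 1.89 0.   1.23 1.86] err 0.0 maxstep 0.08 j4 0.0 0.0 j5min 1.23
--
C [430. 220. 280.] q [0.17 0.08 1.95 0.48 1.16 1.47] err 0.0 maxstep 0.02 j4 0.02 0.48 j5min 1.16
D [480. 230. 230.] q [0.06 0.08 2.26 1.2  0.69 0.63] err 0.0 maxstep 0.07 j4 0.5 1.2 j5min 0.69
E [500. 180. 180.] q [ 0.25  0.18  2.54  2.84  0.55 -1.06] err 0.0 maxstep 0.12 j4 1.23 2.84 j5min 0.4
F [521. 172. 112.] q [ 0.5   0.32  2.42  3.88  0.44 -1.95] err 0.0 maxstep 0.06 j4 2.89 3.88 j5min 0.43
G [592. 177.  41.] q [ 0.42  0.56  2.3   3.64  0.53 -1.76] err 0.0 maxstep 0.02 j4 3.64 3.86 j5min 0.45
--
C [430. 220. 200.] q [0.17 0.18 2.04 0.53 1.   1.37] err 0.0 maxstep 0.03 j4 0.02 0.53 j5min 1.0
D [470. 230. 180.] q [0.06 0.17 2.32 1.39 0.64 0.39] err 0.0 maxstep 0.08 j4 0.55 1.39 j5min 0.64
E [490. 200. 160.] q [ 0.25  0.22  2.52  2.7   0.52 -0.9 ] err 0.0 maxstep 0.09 j4 1.42 2.7 j5min 0.45
F [521. 172. 112.] q [ 0.5   0.32  2.42  3.88  0.44 -1.95] err 0.0 maxstep 0.07 j4 2.75 3.88 j5min 0.41
G [592. 177.  41.] q [ 0.42  0.56  2.3   3.64  0.53 -1.76] err 0.0 maxstep 0.02 j4 3.64 3.86 j5min 0.45
--
C [430. 220. 200.] q [0.08 0.27 1.99 0.65 1.16 1.22] err 0.0 maxstep 0.03 j4 0.03 0.65 j5min 1.14
D [470. 240. 180.] q [0.04 0.21 2.36 1.57 0.7  0.19] err 0.0 maxstep 0.09 j4 0.67 1.57 j5min 0.7
F [521. 172. 112.] q [ 0.5   0.32  2.42  3.88  0.44 -1.95] err 0.0 maxstep 0.24 j4 1.6 3.88 j5min 0.23
G [592. 177.  41.] q [ 0.42  0.56  2.3   3.64  0.53 -1.76] err 0.0 maxstep 0.02 j4 3.64 3.86 j5min 0.45
```

```bash
cat > s3.py <<'E'
from sim import *
import numpy as np
q=np.array([0.42,0.56,2.3,3.64,0.53,-1.76])
Rg=up(4.3,4.3,45);G=np.array([574.7,175.6,58.4])+24*Rg[:,2]
q=track(q,G,Rg,G,Rg,2)[-1][0]
A=np.radians(190.3);hub=np.array([548.2,-145.7]);u=np.array([np.cos(A),np.sin(A)])
Rh=up(10.3,10.3,45)
H=lambda r,c: np.array([*(hub+r*u),c+7.4])+24*Rh[:,2]
print(H(91,78.5),H(150,120))
for mid in [[('L',(G+[0,0,110],4.3,4.3,45)),('M',([470,0,200],8,8,45))],
            [('L',(G+[0,0,110],4.3,4.3,45)),('M',([450,20,250],8,20,35))],
            [('L',(G+[0,0,150],4.3,20,40)),('M',([430,20,250],8,8,15))],
            [('L',(G+[-40,0,150],4.3,4.3,35)),('M',([450,20,250],8,8,10))]]:
    print('--')
    run(q,G,Rg,mid+[('N',(H(150,120),10.3,10.3,45)),('O',(H(91,120),10.3,10.3,45)),('Q',(H(91,78.5),10.3,10.3,45))])
E
python3 s3.py
```

```text
[ 475.36354432 -158.93662736   68.92943725] [ 417.31432708 -169.48595806  110.42943725]
--
L [592. 177. 151.] q [ 0.42  0.29  2.27  4.11  0.3  -2.27] err 0.0 maxstep 0.04 j4 3.66 4.11 j5min 0.3
M [470.   0. 200.] q [-0.14 -0.07  2.52  1.93  0.21 -0.57] err 0.0 maxstep 0.2 j4 1.93 4.07 j5min 0.15
N [ 417. -169.  110.] q [-0.86  0.29  2.5   1.72  0.67 -1.08] err 0.0 maxstep 0.04 j4 1.72 1.93 j5min 0.24
O [ 475. -159.  110.] q [-0.7   0.32  2.44  1.84  0.6  -1.03] err 0.0 maxstep 0.01 j4 1.73 1.84 j5min 0.6
Q [ 475. -159.   69.] q [-0.7   0.45  2.45  2.02  0.65 -1.26] err 0.0 maxstep 0.01 j4 1.85 2.02 j5min 0.6
--
L [592. 177. 151.] q [ 0.42  0.29  2.27  4.11  0.3  -2.27] err 0.0 maxstep 0.04 j4 3.66 4.11 j5min 0.3
M [450.  20. 250.] q [ 0.07 -0.2   2.53  4.43  0.   -2.87] err 58.05 maxstep 0.17 j4 4.12 4.44 j5min 0.0
N [ 417. -169.  110.] q [-0.35  0.09  2.49  4.02  0.   -2.87] err 80.94 maxstep 0.02 j4 4.02 4.41 j5min 0.0
O [ 475. -159.  110.] q [-0.7   0.32  2.44  1.84  0.6  -1.03] err 0.0 maxstep 2.29 j4 1.73 1.84 j5min 0.6
Q [ 475. -159.   69.] q [-0.7   0.45  2.45  2.02  0.65 -1.2
[... 405 characters left out ...]
4  0.6  -1.03] err 0.0 maxstep 0.01 j4 1.73 1.84 j5min 0.6
Q [ 475. -159.   69.] q [-0.7   0.45  2.45  2.02  0.65 -1.26] err 0.0 maxstep 0.01 j4 1.85 2.02 j5min 0.6
--
L [552. 177. 191.] q [ 0.39  0.15  2.31  4.44  0.15 -2.63] err 29.79 maxstep 0.13 j4 3.67 4.44 j5min 0.15
M [450.  20. 250.] q [ 0.05 -0.11  2.52  4.35  0.   -2.87] err 123.61 maxstep 0.03 j4 4.35 4.44 j5min 0.0
N [ 417. -169.  110.] q [-0.35  0.09  2.49  4.15  0.   -2.99] err 115.44 maxstep 0.05 j4 4.15 4.36 j5min 0.0
O [ 475. -159.  110.] q [-0.7   0.32  2.44  1.84  0.6  -1.03] err 0.0 maxstep 2.42 j4 1.73 1.84 j5min 0.6
Q [ 475. -159.   69.] q [-0.7   0.45  2.45  2.02  0.65 -1.26] err 0.0 maxstep 0.01 j4 1.85 2.02 j5min 0.6
```

```bash
cat >> h.py <<'E'
from kin import up
E
python3 - <<'E'
from h import *
go([440,160,300],up(140,4,0)); go([440,160,300],up(184,4,0))
E
```

```text
shift cm [ -2.98  -0.61 -14.22] rot [0.256 0.626 0.75 ] deg 57.9 t 11.7 pos [503.  171.  169.4] F [-0.2 -0.1 -0.1] op 0.995
shift cm [ -2.98  -0.61 -14.22] rot [0.003 0.66  0.011] deg 37.8 t 11.7 pos [503.  171.  169.4] F [-0.2 -0.1 -0.1] op 0.995
```

Emit:
{"api": "play_rows", "payload": {"rows": [[0,[-0.7,-0.1,-3.5],[0,0.12,0]],[0,[-1.4,-0.3,-7],[0,0.24,0]],[0,[-2.2,-0.5,-10.5],[0,0.36,0]],[0,[-3,-0.6,-14.2],[0,0.48,0]],[0,[-3,-0.6,-14.2],[0,0.6,0]],[0,[-3,-0.6,-14.2],[0.256,0.626,0.75]],[0,[-3,-0.6,-14.2],[0.256,0.626,0.75]],[0,[-3,-0.6,-14.2],[0.256,0.626,0.75]],[0,[-3,-0.6,-14.2],[0.256,0.626,0.75]],[0,[-3,-0.6,-14.2],[0.256,0.626,0.75]],[0,[-3,-0.6,-14.2],[0.256,0.626,0.75]],[0,[-3,-0.6,-14.2],[0.256,0.626,0.75]]]}}

```text
clock: 12.7
eef_pos: [440.3, 160.4, 302.9]
tcp_rot: [3.137, -0.0, 2.44]
contact_force: [0.4, -0.8, 0.7]
opening: 1.0
```

```bash
python3 - <<'E'
from h import *
go([430,160,300],up(50,4,0)); go([430,160,300],up(4,4,0));print(readout.sense()['qpos'].round(2),readout.sense()['tcp_rot'])
E
```

```text
shift cm [ 0.76 -0.69  0.29] rot [ 0.003 -0.004  1.567] deg 89.8 t 12.7 pos [440.3 160.4 302.9] F [ 0.4 -0.8  0.7] op 1.0
shift cm [ 0.76 -0.69  0.29] rot [ 2.00e-03 -5.00e-03  2.37e+00] deg 135.8 t 12.7 pos [440.3 160.4 302.9] F [ 0.4 -0.8  0.7] op 1.0
[ 0.34  0.03  1.87  0.    1.24 -0.53] [ 3.13719532e+00 -4.61855559e-04  2.43986835e+00]
```

Emit:
{"api": "play_rows", "payload": {"rows": [[0,[0.7,-0.7,0.3],[0,0,1.5]],[0,[0.7,-0.7,0.3],[0,0,1.5]],[0,[0.7,-0.7,0.3],[0,0,1.5]],[0,[0.7,-0.7,0.3],[0,0,1.5]],[0,[0.7,-0.7,0.3],[0,0,1.5]],[0,[0.7,-0.7,0.3],[0,0,1.5]],[0,[0.7,-0.7,0.3],[0,0,1.5]],[0,[0.7,-0.7,0.3],[0,0,1.5]],[0,[0.7,-0.7,0.3],[0,0,1.5]],[0,[0.7,-0.7,0.3],[0,0,1.5]],[0,[0.7,-0.7,0.3],[0,0,1.5]],[0,[0.7,-0.7,0.3],[0,0,1.5]]]}}

```text
clock: 13.7
eef_pos: [430.2, 159.0, 299.4]
tcp_rot: [3.139, -0.004, 0.938]
contact_force: [0.0, -0.6, 0.5]
opening: 0.997
```

```bash
python3 - <<'E'
from h import *
go([430,220,280],up(4,100,25));print(readout.sense()['qpos'].round(2))
E
```

```text
shift cm [ 4.89 -3.63  1.95] rot [0.427 0.14  0.855] deg 55.3 t 13.7 pos [430.2 159.  299.4] F [ 0.  -0.6  0.5] op 0.997
[0.35 0.02 1.89 0.   1.23 0.98]
```

Emit:
{"api": "play_rows", "payload": {"rows": [[0,[1,-0.7,0.4],[0.427,0.14,0.855]],[0,[2,-1.4,0.8],[0.427,0.14,0.855]],[0,[3,-2.1,1.2],[0.427,0.14,0.855]],[0,[4,-2.8,1.6],[0.427,0.14,0.855]],[0,[4.9,-3.6,1.9],[0.427,0.14,0.855]],[0,[4.9,-3.6,1.9],[0.427,0.14,0.855]],[0,[4.9,-3.6,1.9],[0.427,0.14,0.855]],[0,[4.9,-3.6,1.9],[0.427,0.14,0.855]],[0,[4.9,-3.6,1.9],[0.427,0.14,0.855]]]}}

```text
clock: 14.45
eef_pos: [429.5, 219.2, 279.7]
tcp_rot: [-2.706, 0.047, 0.081]
contact_force: [-0.1, -0.4, -0.7]
opening: 1.001
```

```bash
python3 - <<'E'
from h import *
go([480,230,230],up(4,60,45));print(readout.sense()['qpos'].round(2))
E
```

```text
shift cm [5.35 1.38 4.57] rot [ 0.223  0.468 -0.108] deg 30.3 t 14.45 pos [429.5 219.2 279.7] F [-0.1 -0.4 -0.7] op 1.001
[0.16 0.08 1.95 0.48 1.17 1.46]
```

Emit:
{"api": "play_rows", "payload": {"rows": [[0,[1,0.3,0.9],[0.045,0.094,-0.022]],[0,[2.1,0.6,1.8],[0.09,0.187,-0.043]],[0,[3.2,0.8,2.7],[0.134,0.28,-0.065]],[0,[4.3,1.1,3.6],[0.178,0.375,-0.087]],[0,[5.35,1.4,4.6],[0.223,0.468,-0.108]],[0,[5.35,1.4,4.6],[0.223,0.468,-0.108]],[0,[5.35,1.4,4.6],[0.223,0.468,-0.108]]]}}

```text
clock: 15.03
eef_pos: [479.0, 231.1, 228.3]
tcp_rot: [-2.452, -0.408, -0.072]
contact_force: [-0.7, 0.4, -0.3]
opening: 1.0
```

```bash
python3 - <<'E'
from h import *
go([500,180,180],up(4,25,55));print(readout.sense()['qpos'].round(2))
E
```

```text
shift cm [0.34 7.25 1.03] rot [-0.262  0.424 -0.199] deg 30.7 t 15.0333 pos [479.  231.1 228.3] F [-0.7  0.4 -0.3] op 1.0
[0.05 0.09 2.26 1.19 0.69 0.62]
```

Emit:
{"api": "play_rows", "payload": {"rows": [[0,[0,0.7,0.1],[-0.026,0.042,-0.02]],[0,[0,1.4,0.2],[-0.052,0.085,-0.04]],[0,[0.1,2.2,0.3],[-0.08,0.13,-0.06]],[0,[0.1,2.9,0.4],[-0.105,0.17,-0.08]],[0,[0.2,3.6,0.5],[-0.13,0.21,-0.1]],[0,[0.2,4.4,0.6],[-0.157,0.254,-0.12]],[0,[0.2,5.1,0.7],[-0.183,0.297,-0.14]],[0,[0.3,5.8,0.8],[-0.21,0.34,-0.16]],[0,[0.3,6.5,0.9],[-0.236,0.38,-0.18]],[0,[0.34,7.25,1],[-0.262,0.424,-0.199]],[0,[0.34,7.25,1],[-0.262,0.424,-0.199]],[0,[0.34,7.25,1],[-0.262,0.424,-0.199]]]}}

```text
clock: 16.03
eef_pos: [501.7, 180.5, 181.7]
tcp_rot: [-2.668, -0.873, -0.156]
contact_force: [-0.2, 0.8, -1.5]
opening: 1.004
```

```bash
python3 - <<'E'
from h import *
Rg=up(4.3,4.3,45);G=np.array([574.7,175.6,58.4])+24*Rg[:,2]
go(G-100*Rg[:,2],Rg);print(readout.sense()['qpos'].round(2),G)
E
```

```text
shift cm [-4.01  3.28  5.12] rot [-0.302 -0.121 -0.132] deg 20.1 t 16.0333 pos [501.7 180.5 181.7] F [-0.2  0.8 -1.5] op 1.004
[ 0.24  0.18  2.53  2.84  0.55 -1.06] [591.62279288 176.87243119  41.42943725]
```

Emit:
{"api": "play_rows", "payload": {"rows": [[0,[-0.6,0.5,0.7],[-0.043,-0.017,-0.019]],[0,[-1.1,0.9,1.5],[-0.086,-0.035,-0.038]],[0,[-1.7,1.4,2.2],[-0.13,-0.052,-0.057]],[0,[-2.3,1.9,2.9],[-0.173,-0.07,-0.075]],[0,[-2.9,2.3,3.7],[-0.216,-0.086,-0.094]],[0,[-3.4,2.8,4.4],[-0.26,-0.104,-0.113]],[0,[-4,3.3,5.1],[-0.302,-0.121,-0.132]],[0,[-4,3.3,5.1],[-0.302,-0.121,-0.132]],[0,[-4,3.3,5.1],[-0.302,-0.121,-0.132]]]}}

```text
clock: 16.78
eef_pos: [522.4, 173.6, 113.7]
tcp_rot: [-3.133, -0.787, 0.072]
contact_force: [0.3, 0.5, 0.2]
opening: 0.997
```

```bash
python3 - <<'E'
from h import *
Rg=up(4.3,4.3,45);G=np.array([574.7,175.6,58.4])+24*Rg[:,2]
go(G,Rg);print(readout.sense()['qpos'].round(2),G)
snap('wrist','wrist7')
E
```

```text
shift cm [-0.24  0.26 10.01] rot [-0.006 -0.002 -0.002] deg 0.4 t 16.7833 pos [522.4 173.6 113.7] F [0.3 0.5 0.2] op 0.997
[ 0.5   0.32  2.42  3.87  0.44 -1.94] [591.62279288 176.87243119  41.42943725]
```

View pics/wrist7.png

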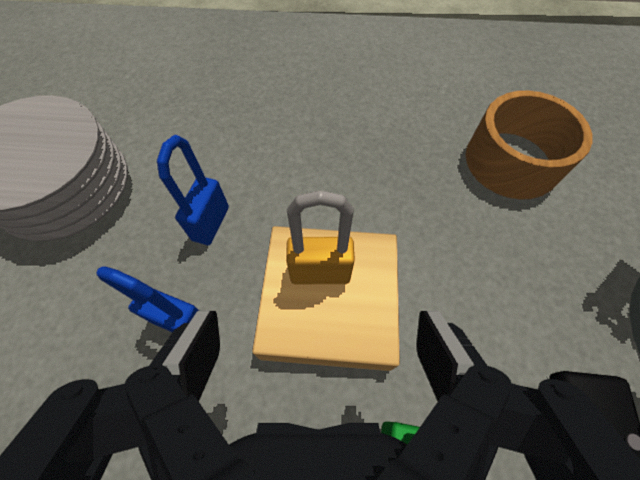

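The lock is centred at (320,260). I'll approach 100 mm and grasp.

Emit:
{"api": "play_rows", "payload": {"rows": [[0,[-0.24,0.26,2.5],[0,0,0]],[0,[-0.24,0.26,5],[0,0,0]],[0,[-0.24,0.26,7],[0,0,0]],[0,[-0.24,0.26,8.5],[0,0,0]],[0,[-0.24,0.26,9.5],[0,0,0]],[0,[-0.24,0.26,10],[0,0,0]],[0,[-0.24,0.26,10],[0,0,0]]]}}

```text
clock: 17.42
eef_pos: [590.2, 173.4, 39.6]
tcp_rot: [-3.138, -0.784, 0.071]
contact_force: [-0.8, -0.1, 0.1]
opening: 1.001
```

```bash
python3 - <<'E'
from h import *
Rg=up(4.3,4.3,45);G=np.array([574.7,175.6,58.4])+24*Rg[:,2]
go(G,Rg);print(readout.sense()['qpos'].round(2),G)
snap('wrist','wrist8')
E
```

```text
shift cm [ 0.25 -0.33 -0.01] rot [-0.001  0.002 -0.003] deg 0.2 t 17.4167 pos [590.2 173.4  39.6] F [-0.8 -0.1  0.1] op 1.001
[ 0.41  0.56  2.3   3.62  0.53 -1.74] [591.62279288 176.87243119  41.42943725]
```

View pics/wrist8.png

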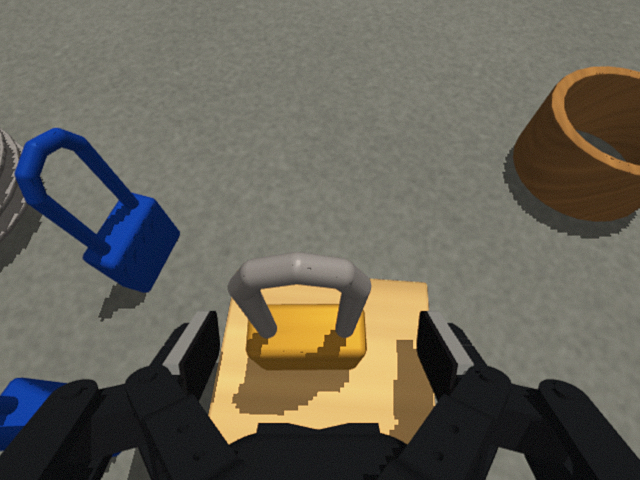

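Emit:
{"api": "play_rows", "payload": {"rows": [[0,[0.2,-0.36,0],[0,0,0]],[0,[0.2,-0.36,0],[0,0,0]],[0,[0.2,-0.36,0],[0,0,0]]]}}

```text
clock: 17.72
eef_pos: [590.9, 177.7, 41.9]
tcp_rot: [-3.138, -0.784, 0.072]
contact_force: [0.3, 0.2, 0.4]
opening: 1.002
```

```bash
python3 - <<'E'
from h import *
Rg=up(4.3,4.3,45);G=np.array([574.7,175.6,58.4])+24*Rg[:,2]
go(G,Rg)
E
```

```text
shift cm [0.02 0.09 0.08] rot [-0.001  0.001 -0.002] deg 0.2 t 17.7167 pos [590.9 177.7  41.9] F [0.3 0.2 0.4] op 1.002
```

Within 1 mm. Closing.

Emit:
{"api": "play_rows", "payload": {"rows": [[80,[0,0,0],[0,0,0]],[120,[0,0,0],[0,0,0]],[160,[0,0,0],[0,0,0]],[200,[0,0,0],[0,0,0]],[255,[0,0,0],[0,0,0]],[255,[0,0,0],[0,0,0]],[255,[0,0,0],[0,0,0]],[255,[0,0,0],[0,0,0]]], "squeeze": 60}}

```text
clock: 18.38
eef_pos: [590.9, 177.2, 41.2]
tcp_rot: [-3.139, -0.784, 0.072]
contact_force: [-2.9, 0.9, 5.3]
opening: 0.506
```

```bash
python3 - <<'E'
from h import *
Rg=up(4.3,4.3,45);G=np.array([574.7,175.6,58.4])+24*Rg[:,2]
go(G,Rg)
snap('wrist','wrist9')
E
```

```text
shift cm [0.06 0.04 0.03] rot [-0.     0.002 -0.002] deg 0.1 t 18.3833 pos [590.9 177.2  41.2] F [-2.9  0.9  5.3] op 0.506
```

View pics/wrist9.png

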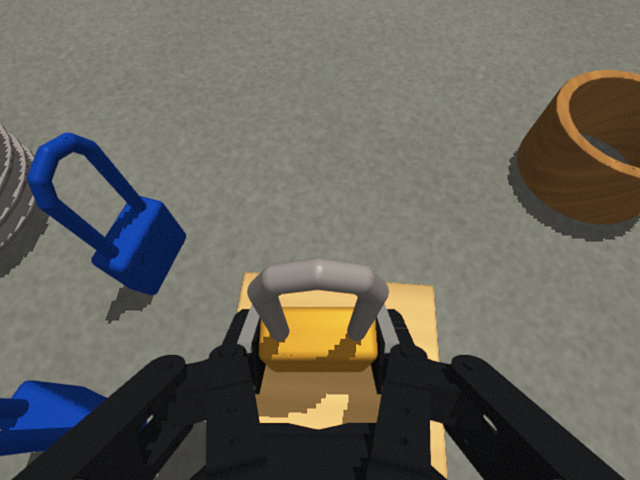

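Grasped: opening 0.506, about 43 mm. Now planning the transit.

```bash
cat > s4.py <<'E'
from sim import *
import numpy as np
q=np.array([0.42,0.56,2.3,3.64,0.53,-1.76])
Rg=up(4.3,4.3,45);G=np.array([590.9,177.2,41.2])
q=track(q,G,Rg,G,Rg,2)[-1][0]
A=np.radians(190.3);hub=np.array([548.2,-145.7]);u=np.array([np.cos(A),np.sin(A)])
Rh=up(10.3,10.3,45)
H=lambda r,c: np.array([*(hub+r*u),c+7.4])+24*Rh[:,2]
for mid in [[('L',(G+[-20,0,80],4.3,4.3,48)),('M',([480,0,150],8,20,50))],
            [('L',(G+[0,-10,80],4.3,10,50)),('M',([480,0,170],8,30,52))],
            [('L',(G+[-20,-10,80],4.3,15,50)),('M0',([520,90,140],6,28,52)),('M',([460,0,150],8,35,45))],
            [('L',(G+[0,0,85],4.3,4.3,45)),('M0',([520,80,150],6,25,50)),('M',([440,-40,150],8,28,45))]]:
    print('--')
    run(q,G,Rg,mid+[('N',(H(150,120),10.3,10.3,45)),('O',(H(91,120),10.3,10.3,45)),('Q',(H(91,78.5),10.3,10.3,45))])
E
python3 s4.py
```

```text
--
L [571. 177. 121.] q [ 0.46  0.36  2.35  3.82  0.46 -1.93] err 0.0 maxstep 0.01 j4 3.65 3.82 j5min 0.46
M [480.   0. 150.] q [-0.36  0.2   2.55  2.1   0.62 -0.92] err 0.0 maxstep 0.09 j4 2.1 3.74 j5min 0.45
N [ 417. -169.  110.] q [-0.86  0.29  2.5   1.72  0.67 -1.08] err 0.0 maxstep 0.03 j4 1.72 2.08 j5min 0.62
O [ 475. -159.  110.] q [-0.7   0.32  2.44  1.84  0.6  -1.03] err 0.0 maxstep 0.01 j4 1.73 1.84 j5min 0.6
Q [ 475. -159.   69.] q [-0.7   0.45  2.45  2.02  0.65 -1.26] err 0.0 maxstep 0.01 j4 1.85 2.02 j5min 0.6
--
L [591. 167. 121.] q [ 0.35  0.39  2.35  3.43  0.48 -1.62] err 0.0 maxstep 0.01 j4 3.43 3.63 j5min 0.48
M [480.   0. 170.] q [-0.49  0.2   2.48  1.72  0.74 -0.6 ] err 0.0 maxstep 0.09 j4 1.72 3.35 j5min 0.48
N [ 417. -169.  110.] q [-0.86  0.29  2.5   1.72  0.67 -1.08] err 0.0 maxstep 0.03 j4 1.68 1.72 j5min 0.67
O [ 475. -159.  110.] q [-0.7   0.32  2.44  1.84  0.6  -1.03] err 0.0 maxstep 0.01 j4 1.73 1.84 j5min 0.6
Q [ 475. -159.   69.] q [-0.7   0.45  2.45  2.02  0.65 -1.26] err 0.0 maxstep 0.01 j4 1.85 2.02 j5min 0.6
--
L [571. 167. 121.] q [ 0.3   0.37  2.4
[... 524 characters left out ...]
2.45  2.02  0.65 -1.26] err 0.0 maxstep 0.01 j4 1.85 2.02 j5min 0.6
--
L [591. 177. 126.] q [ 0.42  0.35  2.28  3.95  0.34 -2.1 ] err 0.0 maxstep 0.03 j4 3.65 3.95 j5min 0.34
M0 [520.  80. 150.] q [-0.1   0.24  2.48  2.28  0.54 -0.82] err 0.0 maxstep 0.1 j4 2.28 3.86 j5min 0.32
M [440. -40. 150.] q [-0.59  0.15  2.49  1.5   0.67 -0.49] err 0.0 maxstep 0.04 j4 1.5 2.24 j5min 0.55
N [ 417. -169.  110.] q [-0.86  0.29  2.5   1.72  0.67 -1.08] err 0.0 maxstep 0.03 j4 1.51 1.72 j5min 0.66
O [ 475. -159.  110.] q [-0.7   0.32  2.44  1.84  0.6  -1.03] err 0.0 maxstep 0.01 j4 1.73 1.84 j5min 0.6
Q [ 475. -159.   69.] q [-0.7   0.45  2.45  2.02  0.65 -1.26] err 0.0 maxstep 0.01 j4 1.85 2.02 j5min 0.6
```

```bash
python3 - <<'E'
from h import *
G=np.array([590.9,177.2,41.2])
go(G+[0,0,30],up(4.3,4.3,45)); go(G+[-20,-10,85],up(4.3,15,50))
E
```

```text
shift cm [ 2.11 -0.01 -2.13] rot [-0.     0.002 -0.002] deg 0.1 t 18.4333 pos [590.9 177.2  41.2] F [-3.1  0.4  5. ] op 0.508
shift cm [ 4.53  0.83 -7.48] rot [0.145 0.075 0.058] deg 9.9 t 18.4333 pos [590.9 177.2  41.2] F [-3.1  0.4  5. ] op 0.508
```

Emit:
{"api": "play_rows", "payload": {"rows": [[255,[0.7,0,-0.7],[0,0,0]],[255,[2.1,0,-2.1],[0,0,0]],[255,[3,0.2,-4],[0.04,0.02,0.015]],[255,[3.7,0.5,-5.7],[0.08,0.04,0.03]],[255,[4.5,0.8,-7.5],[0.12,0.06,0.045]],[255,[4.5,0.8,-7.5],[0.145,0.075,0.058]],[255,[4.5,0.8,-7.5],[0.145,0.075,0.058]]]}}

```text
clock: 19.02
eef_pos: [569.3, 166.4, 125.6]
tcp_rot: [-2.923, -0.85, -0.026]
contact_force: [0.5, 0.5, -3.9]
opening: 0.509
```

```bash
python3 - <<'E'
from h import *
go([520,90,150],up(6,28,52)); print(readout.sense()['qpos'].round(2))
E
```

```text
shift cm [-1.29  6.45 -6.73] rot [ 0.179 -0.015  0.052] deg 10.7 t 19.0167 pos [569.3 166.4 125.6] F [ 0.5  0.5 -3.9] op 0.509
[ 0.3   0.36  2.4   3.2   0.48 -1.41]
```

Emit:
{"api": "play_rows", "payload": {"rows": [[255,[-0.2,0.9,-1],[0.026,0,0.007]],[255,[-0.4,1.8,-1.9],[0.05,0,0.015]],[255,[-0.5,2.8,-2.9],[0.077,0,0.022]],[255,[-0.7,3.7,-3.8],[0.1,0,0.03]],[255,[-0.9,4.6,-4.8],[0.128,-0.01,0.037]],[255,[-1.1,5.5,-5.8],[0.153,-0.01,0.045]],[255,[-1.3,6.45,-6.7],[0.179,-0.015,0.052]],[255,[-1.3,6.45,-6.7],[0.179,-0.015,0.052]]]}}

```text
clock: 19.68
eef_pos: [521.0, 88.9, 149.3]
tcp_rot: [-2.698, -0.819, -0.09]
contact_force: [0.5, -1.0, -2.7]
opening: 0.51
```

```bash
python3 - <<'E'
from h import *
go([450,-10,155],up(8,35,45)); print(readout.sense()['qpos'].round(2))
E
```

```text
shift cm [-3.8   7.37 -8.93] rot [ 0.035 -0.148  0.007] deg 8.7 t 19.6833 pos [521.   88.9 149.3] F [ 0.5 -1.  -2.7] op 0.51
[-0.14  0.27  2.48  2.24  0.62 -0.81]
```

Emit:
{"api": "play_rows", "payload": {"rows": [[255,[-0.5,0.9,-1.1],[0.004,-0.018,0]],[255,[-1,1.8,-2.2],[0.009,-0.037,0]],[255,[-1.4,2.8,-3.3],[0.013,-0.055,0]],[255,[-1.9,3.7,-4.5],[0.017,-0.074,0]],[255,[-2.4,4.6,-5.6],[0.022,-0.092,0]],[255,[-2.9,5.5,-6.7],[0.026,-0.11,0]],[255,[-3.8,7.4,-8.9],[0.035,-0.148,0.007]],[255,[-3.8,7.4,-8.9],[0.035,-0.148,0.007]],[255,[-3.8,7.4,-8.9],[0.035,-0.148,0.007]]]}}

```text
clock: 20.43
eef_pos: [452.6, -9.7, 155.8]
tcp_rot: [-2.715, -0.687, -0.015]
contact_force: [0.7, -0.7, -2.2]
opening: 0.506
```

```bash
python3 - <<'E'
from h import *
A=np.radians(190.3);hub=np.array([548.2,-145.7]);u=np.array([np.cos(A),np.sin(A)])
Rh=up(10.3,10.3,45)
# lock centre in tool frame at grasp
Rg=up(4.3,4.3,45);off=Rg.T@(np.array([574.7,175.6,51])-np.array([590.9,177.2,41.2])); print('lock centre in tool',off)
H=lambda r,c: np.array([*(hub+r*u),c])-Rh@off
print(H(150,128)); go(H(150,128),Rh); print(readout.sense()['qpos'].round(2))
E
```

```text
lock centre in tool [ -4.57806748   0.38084084 -18.4373604 ]
[ 416.56125347 -169.23573613  118.2       ]
shift cm [-4.98 14.9  -5.91] rot [-0.294  0.066 -0.163] deg 19.6 t 20.4333 pos [452.6  -9.7 155.8] F [ 0.7 -0.7 -2.2] op 0.506
[-0.54  0.17  2.45  1.42  0.71 -0.33]
```

Emit:
{"api": "play_rows", "payload": {"rows": [[255,[-0.6,1.9,-0.7],[-0.037,0.008,-0.02]],[255,[-1.2,3.7,-1.5],[-0.073,0.016,-0.04]],[255,[-1.9,5.6,-2.2],[-0.11,0.025,-0.06]],[255,[-2.5,7.5,-3],[-0.147,0.033,-0.08]],[255,[-3.1,9.3,-3.7],[-0.184,0.04,-0.1]],[255,[-3.7,11.2,-4.4],[-0.22,0.05,-0.12]],[255,[-4.4,13,-5.2],[-0.257,0.058,-0.14]],[255,[-5,14.9,-5.9],[-0.294,0.066,-0.163]],[255,[-5,14.9,-5.9],[-0.294,0.066,-0.163]],[255,[-5,14.9,-5.9],[-0.294,0.066,-0.163]],[255,[-5,14.9,-5.9],[-0.294,0.066,-0.163]]]}}

```text
clock: 21.35
eef_pos: [415.8, -166.8, 117.1]
tcp_rot: [-3.137, -0.783, 0.181]
contact_force: [-0.5, -0.4, -3.6]
opening: 0.511
```

```bash
python3 - <<'E'
from h import *
go([416.6,-169.2,118.2],up(10.3,10.3,45)); print(readout.sense()['qpos'].round(2))
snap('wrist','wrist10'); snap('scene','scene10'); snap('top','top10')
V('scene10').crop(110,240,180,180,4,'s10'); V('top10').crop(370,200,150,150,4,'t10')
E
```

```text
shift cm [ 0.1   0.25 -0.05] rot [-0.005  0.003  0.001] deg 0.3 t 21.35 pos [ 415.8 -166.8  117.1] F [-0.5 -0.4 -3.6] op 0.511
[-0.88  0.27  2.5   1.67  0.67 -1.03]
```

View pics/wrist10.png

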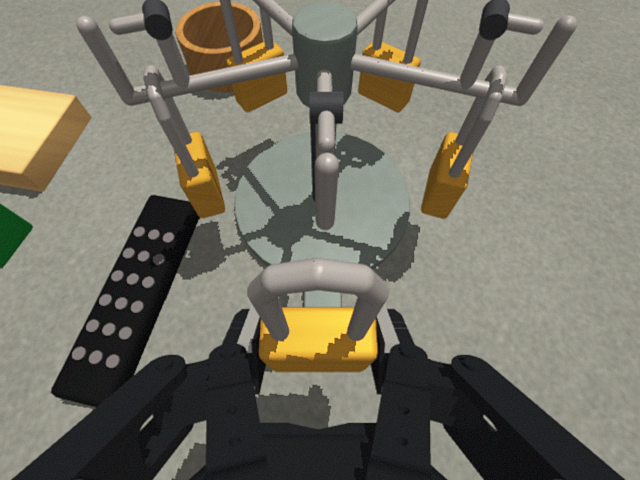

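View pics/s10.png

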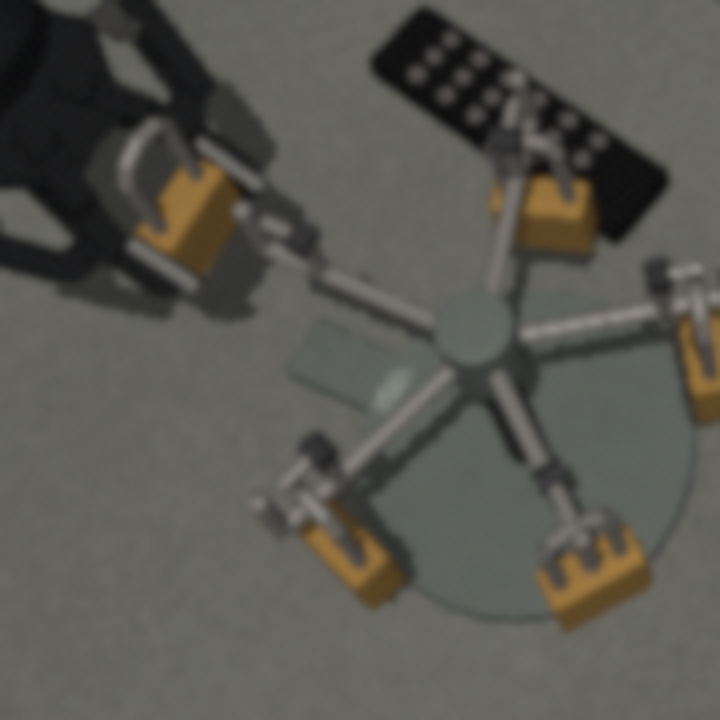

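View pics/t10.png

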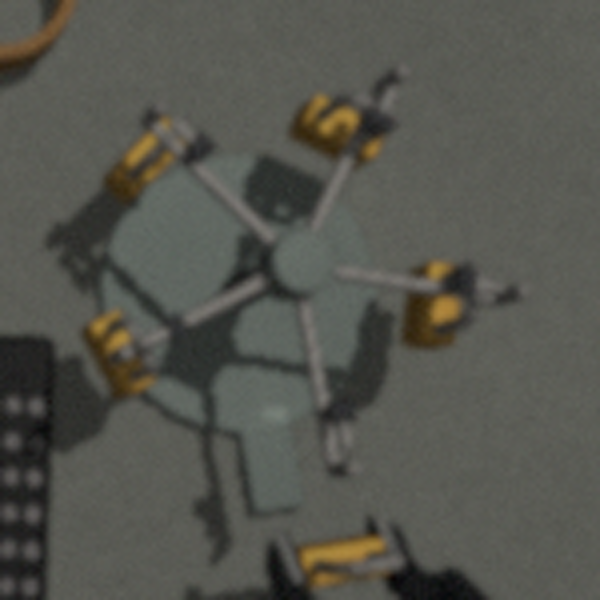

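The crown (318,275) and the hook tip (325,160) are almost in line. I'll measure one relative to the other in this picture.

```bash
python3 - <<'E'
from h import *
v=V('wrist10'); C=v.cloud()
v.crop(230,60,180,330,1.8,'w10c')
A=np.radians(190.3);hub=np.array([548.2,-145.7]);u=np.array([np.cos(A),np.sin(A)]);n=np.array([-u[1],u[0]])
def rep(nm,p): d=p[:2]-hub; print(nm,p.round(1),'r',round(d@u,1),'t',round(d@n,1))
for nm,(x,y) in dict(crown=(318,272),crownL=(295,275),crownR=(345,275),tip=(325,158),tiplow=(325,190),bodytop=(318,325),hub=(323,15)).items():
    rep(nm,C[y,x])
s=readout.sense();R0=R.from_euler('xyz',s['tcp_rot']).as_matrix();
print('pred lock centre',(s['eef_pos']+R0@[-4.58,.38,-18.44]).round(1)); rep('predcrown',s['eef_pos']+R0@[-4.58,.38,-18.44]+np.array([0,0,79]))
print(C[250:300:5,318].round(1))
E
```

```text
crown [ 399.6 -170.6  211.2] r 150.6 t -2.1
crownL [ 399.2 -165.7  208.3] r 150.2 t -7.0
crownR [ 400.7 -176.1  209.4] r 150.5 t 3.6
tip [ 445.9 -164.2  191. ] r 104.0 t -0.1
tiplow [ 442.  -165.1  179.1] r 107.9 t 0.1
bodytop [ 402.9 -170.   150. ] r 147.3 t -2.1
hub [ 553.1 -144.5  170.8] r -5.0 t -0.3
pred lock centre [ 399.7 -170.3  127.3]
predcrown [ 399.7 -170.3  206.3] r 150.5 t -2.4
[[ 496.1 -152.5   12.4]
 [ 491.6 -153.4   12.4]
 [ 402.9 -170.   209.7]
 [ 401.4 -170.2  210.6]
 [ 400.5 -170.4  210.2]
 [ 399.6 -170.6  209.7]
 [ 398.3 -170.8  210.1]
 [ 397.8 -170.9  208.5]
 [ 397.6 -170.9  205.8]
 [ 457.7 -159.7   11.5]]
```

View pics/w10c.png

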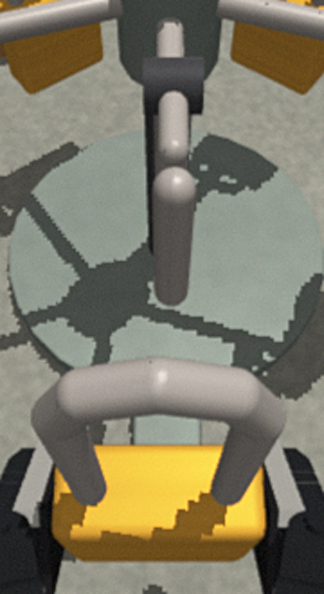

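Emit:
{"api": "play_rows", "payload": {"rows": [[255,[-0.55,0.23,0.55],[0,0,0]],[255,[-0.55,0.23,0.55],[0,0,0]],[255,[0.3,0.23,1.4],[0,0,0]],[255,[1.2,0.23,2.3],[0,0,0]],[255,[1.2,0.23,2.3],[0,0,0]],[255,[1.2,0.23,2.3],[0,0,0]]]}}

```text
clock: 22.0
eef_pos: [440.1, -164.8, 109.7]
tcp_rot: [-3.139, -0.783, 0.183]
contact_force: [-0.1, 0.7, -2.6]
opening: 0.508
```

```bash
cat > m.py <<'E'
from h import *
import sys
fn=sys.argv[1]
s=readout.sense();R0=R.from_euler('xyz',s['tcp_rot']).as_matrix()
A=np.radians(190.3);hub=np.array([548.2,-145.7]);u=np.array([np.cos(A),np.sin(A)]);n=np.array([-u[1],u[0]])
def rep(nm,p): d=p[:2]-hub; print(nm,p.round(1),'r',round(d@u,1),'t',round(d@n,1))
p=s['eef_pos']+R0@[-4.58,.38,-18.44]; rep('pred lock',p); print('F',s['contact_force'].round(1),'t',s['clock'],'rot',s['tcp_rot'].round(3),'op',s['opening'])
if fn!='-':
    snap('wrist',fn)
    v=V(fn);C=v.cloud()
    for x,y in((318,272),(318,276)): rep('crown surf',C[y,x])
E
python3 m.py wrist11
```

```text
pred lock [ 424.2 -168.2  119.5] r 126.0 t -0.0
F [-0.1  0.7 -2.6] t 22.0 rot [-3.139 -0.783  0.183] op 0.5084234791272457
crown surf [ 424.2 -168.5  201.9] r 126.1 t 0.2
crown surf [ 422.8 -168.8  203.3] r 127.5 t 0.3
```

View pics/wrist11.png

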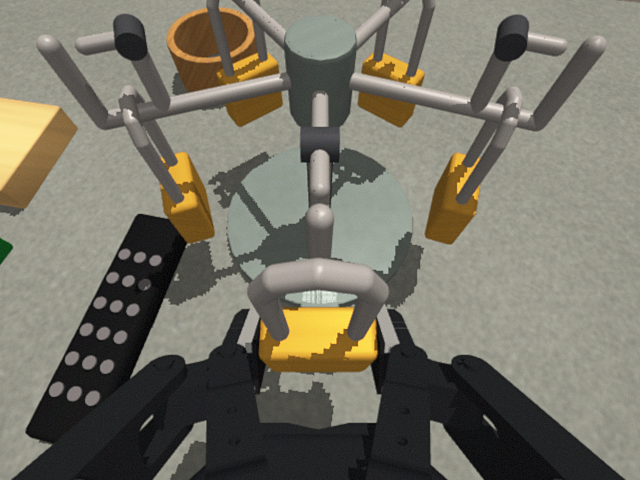

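Centred: the crown bottom is about 5 mm above the tip and the body top about 5 mm below the arm. Moving in 35 mm.

Emit:
{"api": "play_rows", "payload": {"rows": [[255,[0.5,0,0.5],[0,0,0]],[255,[1,0,1],[0,0,0]],[255,[1.5,0,1.5],[0,0,0]],[255,[2,0,2],[0,0,0]],[255,[2.47,0,2.47],[0,0,0]],[255,[2.47,0,2.47],[0,0,0]],[255,[2.47,0,2.47],[0,0,0]]]}}

```text
clock: 22.63
eef_pos: [474.6, -158.6, 109.3]
tcp_rot: [-3.139, -0.783, 0.183]
contact_force: [0.1, 0.1, -3.6]
opening: 0.509
```

```bash
python3 m.py wrist12; python3 -c "
from h import *
V('wrist12').crop(230,120,180,270,2.2,'w12c')"
```

```text
pred lock [ 458.7 -162.   119.1] r 91.0 t 0.0
F [ 0.1  0.1 -3.6] t 22.6333 rot [-3.139 -0.783  0.183] op 0.5089946451746534
crown surf [ 458.3 -162.4  202.6] r 91.4 t 0.4
crown surf [ 457.7 -162.5  202. ] r 92.1 t 0.4
```

View pics/w12c.png

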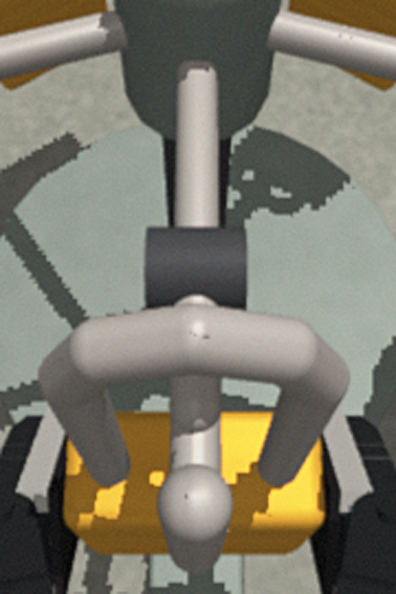

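Emit:
{"api": "play_rows", "payload": {"rows": [[255,[-0.2,0,0.2],[0,0,0]],[255,[-0.4,0,0.4],[0,0,0]],[255,[-0.6,0,0.6],[0,0,0]],[255,[-0.8,0,0.8],[0,0,0]],[255,[-1,0,1],[0,0,0]],[255,[-1.2,0,1.2],[0,0,0]],[255,[-1.2,0,1.2],[0,0,0]]]}}

```text
clock: 23.27
eef_pos: [474.1, -159.1, 91.9]
tcp_rot: [-3.138, -0.782, 0.181]
contact_force: [-3.7, -1.4, 3.2]
opening: 0.5
```

```bash
python3 m.py -
```

```text
pred lock [ 458.2 -162.4  101.7] r 91.6 t 0.4
F [-3.7 -1.4  3.2] t 23.2667 rot [-3.138 -0.782  0.181] op 0.5002403544707067
```

Keeper engaged at about 6 N. Continuing.

Emit:
{"api": "play_rows", "payload": {"rows": [[255,[-0.2,0,0.2],[0,0,0]],[255,[-0.4,0,0.4],[0,0,0]],[255,[-0.6,0,0.6],[0,0,0]],[255,[-0.8,0,0.8],[0,0,0]],[255,[-1,0,1],[0,0,0]],[255,[-1,0,1],[0,0,0]]]}}

```text
clock: 23.77
eef_pos: [473.5, -158.7, 77.0]
tcp_rot: [-3.137, -0.781, 0.18]
contact_force: [-0.6, 1.2, -3.0]
opening: 0.507
```

```bash
python3 m.py -
```

```text
pred lock [ 457.6 -162.1   86.9] r 92.1 t -0.1
F [-0.6  1.2 -3. ] t 23.7667 rot [-3.137 -0.781  0.18 ] op 0.507312093700352
```

Emit:
{"api": "play_rows", "payload": {"rows": [[255,[-0.2,0,0.2],[0,0,0]],[255,[-0.35,0,0.35],[0,0,0]],[255,[-0.5,0,0.5],[0,0,0]],[255,[-0.55,0,0.55],[0,0,0]],[255,[-0.55,0,0.55],[0,0,0]]]}}

```text
clock: 24.18
eef_pos: [474.0, -158.9, 70.1]
tcp_rot: [-3.138, -0.782, 0.181]
contact_force: [0.8, -0.4, -2.6]
opening: 0.511
```

```bash
python3 m.py wrist13; python3 -c "
from h import *
V('wrist13').crop(230,150,180,270,2.2,'w13c')"
```

```text
pred lock [ 458.1 -162.2   80. ] r 91.6 t 0.2
F [ 0.8 -0.4 -2.6] t 24.1833 rot [-3.138 -0.782  0.181] op 0.5105759665719306
crown surf [ 432.3 -167.5  230.5] r 117.9 t 0.7
crown surf [ 432.3 -167.5  230.5] r 117.9 t 0.7
```

View pics/w13c.png

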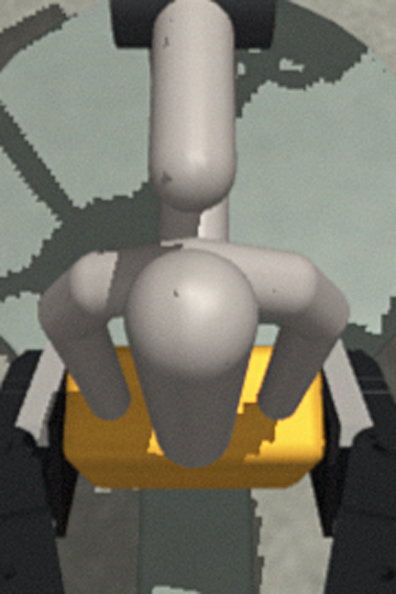

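The shut keeper rod lies above the crown, and the crown is in the mouth. I'll lower 1.5 mm, then release.

Emit:
{"api": "play_rows", "payload": {"rows": [[255,[-0.1,0,0.1],[0,0,0]],[255,[-0.1,0,0.1],[0,0,0]],[115,[-0.1,0,0.1],[0,0,0]],[105,[-0.1,0,0.1],[0,0,0]],[85,[-0.1,0,0.1],[0,0,0]],[65,[-0.1,0,0.1],[0,0,0]],[60,[-0.1,0,0.1],[0,0,0]],[60,[-0.1,0,0.1],[0,0,0]]], "squeeze": 20}}

```text
clock: 24.9
eef_pos: [474.2, -159.0, 69.1]
tcp_rot: [-3.139, -0.783, 0.182]
contact_force: [0.2, -0.6, 0.5]
opening: 0.764
```

```bash
python3 m.py wrist14
```

```text
pred lock [ 458.2 -162.4   79. ] r 91.5 t 0.3
F [ 0.2 -0.6  0.5] t 24.9 rot [-3.139 -0.783  0.182] op 0.7635238548347837
crown surf [ 432.3 -167.5  229.3] r 117.9 t 0.7
crown surf [ 432.3 -167.5  229.3] r 117.9 t 0.7
```

View pics/wrist14.png

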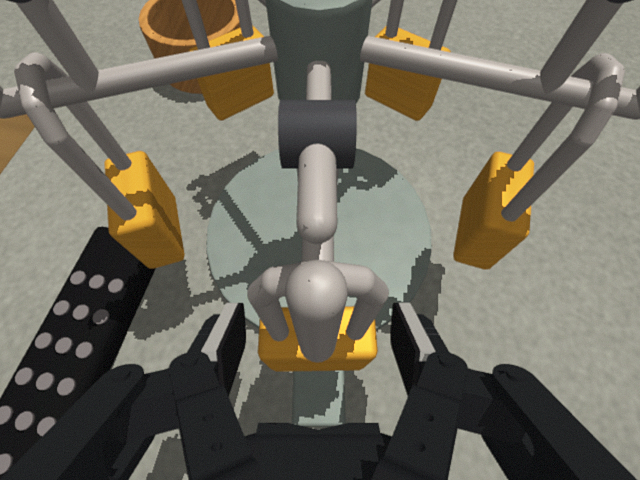

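Released, and the lock hangs with both fingers clear of it. Retracting along the tool axis.

Emit:
{"api": "play_rows", "payload": {"rows": [[60,[0,0,-0.8],[0,0,0]],[60,[0,0,-1.8],[0,0,0]],[60,[0,0,-3],[0,0,0]],[60,[0,0,-4.5],[0,0,0]],[60,[0,0,-6],[0,0,0]],[60,[0,0,-7.5],[0,0,0]],[60,[0,0,-9],[0,0,0]],[60,[0,0,-9],[0,0,0]]]}}

```text
clock: 25.62
eef_pos: [411.0, -171.1, 134.1]
tcp_rot: [-3.141, -0.783, 0.182]
contact_force: [-0.2, -1.4, -0.1]
opening: 0.765
```

```bash
python3 m.py wrist15; python3 - <<'E'
from h import *
go([400,-175,300],up(10,10,10)); print(readout.sense()['qpos'].round(2))
snap('scene','scene15'); V('scene15').crop(110,240,180,180,4,'s15')
E
```

```text
pred lock [ 395.  -174.4  143.9] r 155.8 t 0.8
F [-0.2 -1.4 -0.1] t 25.6167 rot [-3.141 -0.783  0.182] op 0.7646242798747922
crown surf [ 449.1 -165.5   89.5] r 101.0 t 1.7
crown surf [ 449.3 -165.4   82. ] r 100.9 t 1.7
shift cm [ 10.88   0.15 -12.64] rot [-0.003 -0.609  0.007] deg 34.9 t 25.6667 pos [ 411.7 -171.4  133.6] F [-1.1  0.9 -0. ] op 0.769
[-0.9   0.21  2.49  1.58  0.67 -0.93]
```

View pics/wrist15.png

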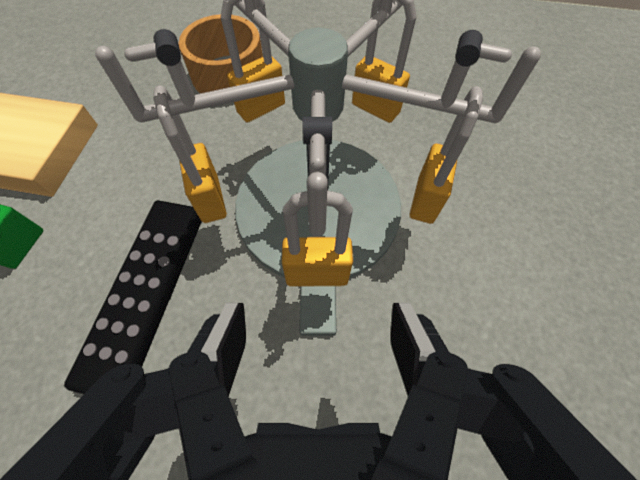

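View pics/s15.png

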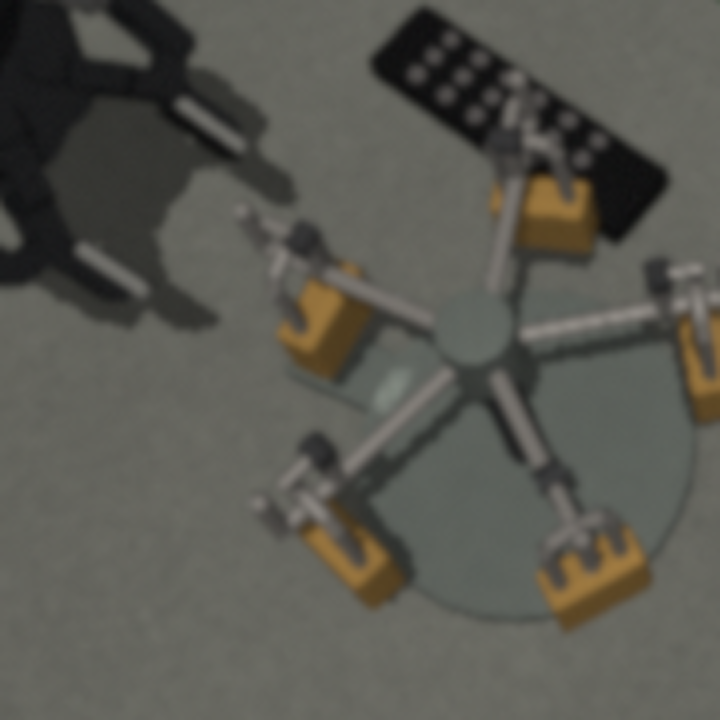

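Emit:
{"api": "play_rows", "payload": {"rows": [[60,[2,0,-2.5],[0,0,0]],[60,[4.5,0,-5],[0,0,0]],[60,[7,0,-7.5],[0,0,0]],[60,[9.5,0,-10],[0,-0.05,0]],[60,[12,0,-12],[0,-0.15,0]],[60,[13.5,0,-12],[0,-0.27,0]],[60,[14,0,-11.7],[0,-0.39,0]],[60,[14,0,-11.7],[0,-0.51,0]],[60,[14,0,-11.7],[0,-0.63,0]],[60,[14,0,-11.7],[0,-0.75,0]],[60,[14,0,-11.7],[0,-0.78,0]],[60,[14,0,-11.7],[0,-0.78,0]]]}}

```text
clock: 26.72
eef_pos: [430.4, -166.6, 314.6]
tcp_rot: [-3.139, 0.003, 0.187]
contact_force: [-0.4, 0.8, 0.3]
opening: 0.765
```

```bash
python3 m.py - ; python3 - <<'E'
from h import *
print(readout.sense()['qpos'].round(2),readout.sense()['eef_pos'])
snap('wrist','wrist16'); V('wrist16').crop(200,0,240,240,3.3,'w16c'); snap('top','top16'); snap('scene','scene16')
E
```

```text
pred lock [ 426.  -167.8  333. ] r 124.2 t -0.1
F [-0.4  0.8  0.3] t 26.7167 rot [-3.139e+00  3.000e-03  1.870e-01] op 0.7649860666862606
[-0.37  0.02  1.86  0.    1.27  1.01] [ 430.4038623  -166.58448104  314.56728022]
```

View pics/w16c.png

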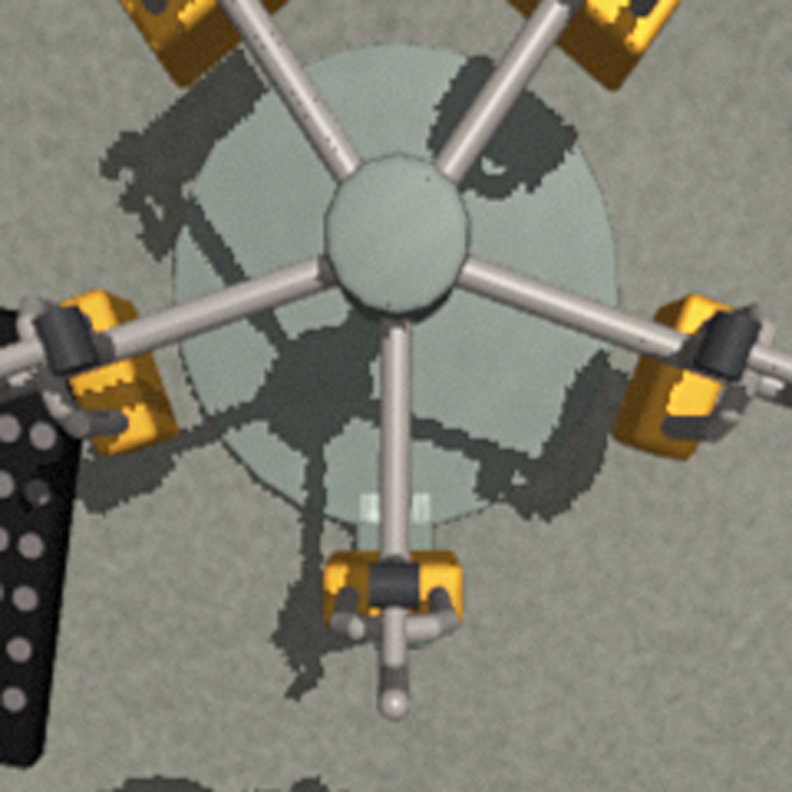

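View pics/scene16.png

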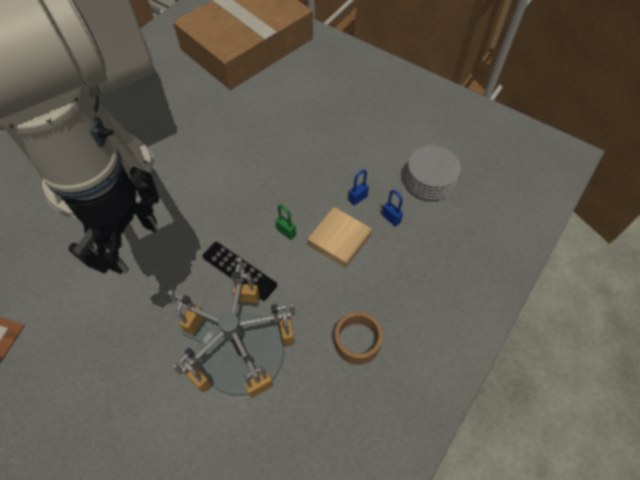

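```bash
python3 - <<'E'
from h import *
v=V('wrist16'); k=3.3; P=lambda x,y,z: v.atz(200+(x+.5)/k-.5,(y+.5)/k-.5,z)
A=lambda d: np.degrees(np.arctan2(d[1],d[0]))%360
hub=P(396.5,233,170);tip=P(395,703,190);t=P(395.5,540,12)
print(hub,tip,A(tip-hub),A(P(395.5,560,154)-P(396,335,154)),'tongue',A(t-hub))
C=v.cloud(); 
for x,y in((395,610),(395,640),(395,665),(430,628),(360,622)): print((x,y),C[int(y/k),int(200+x/k)].round(1))
a,b=V('top0'),V('top16')
d=np.abs(a.p.astype(int)-b.p.astype(int)).sum(2)
for n,(x,y,w,h) in dict(tape=(345,172,50,50),bowls=(150,190,65,65),remote=(358,282,28,82)).items(): print(n,d[y:y+h,x:x+w].mean().round(1))
E
```

```text
[ 550.29186967 -145.75626159  170.        ] [ 447.88238527 -164.95174079  190.        ] 190.61625070821057 190.7093598648332 tongue 190.9975193539285
(395, 610) [ 469.6 -160.5  187.3]
(395, 640) [ 462.3 -161.9  185. ]
(395, 665) [ 456.4 -163.1  186.9]
(430, 628) [ 461.7 -171.8  158.3]
(360, 622) [ 459.8 -153.6  157.3]
tape 9.2
bowls 10.3
remote 9.3
```

All checks agree: the keeper is level with its top at 187 mm, the shackle rests on the arm below it, the hook is within about 0.4° of the tongue and the bystanders are unchanged. Handing in.

```bash
python3 - <<'E'
from h import *
print(r.sign_off())
E
```

```text
the job is handed in; nothing more can be done
None
```

The padlock hangs on the hook over the tongue, the keeper is shut above it, and the job is handed in at about 27 s of the 69 s allowed.

- **Carousel:** I gripped the empty hook's outer upright and turned the head about 71° clockwise. The first stop was about 1.2° off, so I nudged it once.
- **Padlock:** I took the brass padlock from the block with the gripper leaned 45°. I passed its shackle over the hook tip, pressed it down past the keeper and let go. The first lean, at 40° with the camera on the low side, ran into a limit on joint 4. I regrouped with the hand half-turned before touching the padlock.
- **Forces:** Readings between moves stayed under 20 N. The pressing reading was about 6 N, and the highest reading came while gripping the upright.

Last checks:
- **Hook angle:** The hook measured 190.6°. The tongue measured 190.4° in the clearest earlier pictures and 191.0° in the last one, where the padlock partly hides it, so the error is about 0.4° or less.
- **Keeper and shackle:** The keeper is level with its top at about 187 mm, which is shut. The shackle sits below it at about 158 mm.
- **Surroundings:** The tape ring, remote control and bowls look unmoved against the first top picture. The gripper was open and well clear.

No check failed.

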